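# Load a glass disc into the slide-jaw holder with the lifter

## Task

Pick up the lifter by its wooden handle and carry the glass disc lying on its steel tongue, kept level and untouched by the gripper, to the holder, whose seat is set somewhat differently each time. With the disc still on the tongue and above the holder's front lips, push the stiff sliding jaw gently but firmly back to its stop with the disc's edge, then lower the tongue through the slot so that the disc lies flat in its seat between lips and jaw. Draw the lifter out, lay it flat on the bench clear of the holder and let go; knock nothing over and leave the bystanders where they are.

Things in the scene. Friction and masses are not known exactly. Their poses are not given: they have to be found in the camera images.
- disc: Loose frosted glass disc, 60 mm across, 8 mm thick, about 56 g (varies). Origin: centre of its underside; z up. It starts on the lifter's tongue, 0 to 6 mm ahead of the lifter's origin, up to 4 mm to the side (2 to 8 mm clear of the heel); it slides back against the heel when pushed.
- lifter: Loose lifter, about 0.22 kg, flat on the bench: steel tongue 24 mm wide, 4 mm thick, from 150 mm behind to 22 mm ahead of the origin. On it a steel heel 18 mm wide, 7 mm high, front face 32 mm behind the origin: it pushes the disc's edge. Origin: on the underside, under the disc's place; x forward along the tongue, away from the handle, z up.
- lifter_handle (a point): Middle of the lifter's wooden block handle, where to grasp it from above across its width: 120 mm behind the lifter's origin, 27 mm above its underside. The handle is 60 mm long, 26 mm wide, from 4 to 42 mm above the underside. The load hangs ahead of the grasp: grip firmly, 60 N or more.
- jig: Holder fixed to the bench. Origin: at bench level under the middle seat position; x runs from its open entry side (facing the robot within 0.35 rad) to the jaw. Two aluminium rails, 17 to 45 mm either side of the centre line, 49 mm before to 49 mm beyond the origin, tops 40 mm above the bench. Slot of 34 mm between them, open above and at the entry, over an 8 mm base plate.
- seat (a point): Middle seat position at rail-top height, 40 mm above the bench, where the disc's underside finally rests. The head that forms the seat (two front lips, sliding jaw, stop) is clamped on the rails up to 10 mm before or beyond this point along the holder's x, anew each time and not measured: find it by feel, the jaw's stop being its datum.
- lips (a point): Point midway between the two front lips' tops for the middle head position: 23 mm before the seat, 45 mm above the bench. The lips rise 5 mm above the rails, 2.5 mm clear of a disc centred in the head's seat; the disc must come in above them and then be lowered. The tongue goes on down the slot beneath the disc, its top below 40 mm, and is drawn out backwards.
- jaw_way (a point): Point on the jaw's path, 40 mm beyond the middle seat position, 52 mm above the bench. Sliding V jaw: black pads 42 degrees either side, 41 to 64 mm above the bench; starts 10 to 20 mm short of its stop, stays where left. Drag 5 N, then a rigid stop: 9 to 11 N tells it is home; keep below 18 N. A disc pressed home is then 2 mm beyond the head's seat centre: back it off so far on the tongue.
- tumbler: Bystander: glass tumbler 66 mm across, 85 mm high. Origin under its centre.
- wheel: Bystander: grey grinding wheel lying flat, 60 mm across, 12 mm thick, with a 16 mm bore. Origin under its centre.
- jar: Bystander: closed jar 60 mm across, 75 mm high. Origin under its centre.
- bowl: Bystander: frosted glass bowl 90 mm across, 45 mm high. Origin under its centre.
- puck: Bystander: brass weight 44 mm across with a knob, 34 mm high. Origin under its centre.
- brush: Bystander: brush lying flat at the right side of the bench.
- driver: Bystander: screwdriver lying flat at the left side of the bench.

How it is judged:
By the outcome, as a careful person would: the job done as asked, in the order asked, and still so for the second after the job is handed in, with the robot touching nothing.
It also fails if it takes over 72 s, if anything falls off the work surface, if the arm or the gripper's body presses on something with over 40 N, if the wrist force passes 120 N, or if a joint passes its speed limit or range.

## Robot

A 6-joint arm with a two-finger parallel gripper is mounted at the origin on the work surface. World frame = base frame: x ahead of the robot, y to its left, z up, the work surface at z = 0. Lengths are in m, angles in rad, forces in N, time in s.
With the tool pointing down it reaches from about 0.425 to 0.95 m from the base axis. Payload 3.5 kg.
Tool frame: the origin (TCP) lies at the very end of the fingers, on their centre line; the grasp point (between the pads) lies 19 mm behind it; y points along the fingers, z is the direction in which the jaws open and shut, and the axes are right-handed (so a half turn about y gives the same grasp; the last joint's range is limited). The gripper opens to 85 mm and grips with 20 to 120 N. Pads are 22 mm wide; open, the fingers measure 114 mm over their backs; the gripper's body (76 mm by 85 mm) begins 54 mm behind the grasp point. The pads swing forward as they close: fully open they stand 13 mm farther back than shut.
Start: joints at [1.12, 0.286, 1.577, -0, 1.279, -0.15], TCP at [0.2, 0.645, 0.231] pointing down, gripper open.
Joint ranges: [-2.77, 2.77], [-0.9, 2.22], [0.21, 2.48], [-1.53, 4.67], [0.24, 2.81], [-2.84, 2.84]. Speed limits (rad/s): [2.79, 2.79, 3.14, 3.14, 3.14, 3.14].

## Interface

Orientations are given as a unit quaternion [x, y, z, w].
In Python, from plant import ctrl gives the robot as it stands. The module is installed in compiled form; this text tells all that it offers.
- The arm moves only by the tool jog_arm, never from a script. Its argument "deltas" is a list of rows, each a list of 3 entries, a list of its own where there are three numbers: the turn, a rotation vector about the tool's x, y, z in rad, then the shift along the tool's x, y, z in m, then the opening, from 0 (shut) to 1 (fully open). In form: [[[wx, wy, wz], [dx, dy, dz], gripper], ...]. A call has 1 to 10 rows; each row is the pose to reach, as a shift and turn from the pose measured when the call began, along the tool's axes at that moment; what a row does not reach only later rows make up. A row lasts 1/12 s, in which the tool goes at most 41.7 mm and 7.16 degrees, less where a joint would pass 70% of its speed; a pose out of reach is approached as far as the arm can. A call with a gripper value outside its range is refused whole. The fingers move at their own pace and stop on an object; "force" is the grip in N (left out, the last holds). Time passes only in rows, so rows that repeat a pose let the fingers close. It gives the time, the measured TCP pose, the force and the opening at its end, in the units of the state.
- ctrl.get_state(): the state, without advancing time (a new reading comes with each control period).
- ctrl.read_camera(name): name is "scene" or "top" or "wrist"; returns a dict with "pixels" (384x512x3 uint8, blue, green, red), "range_z" (384x512 float32, m along the optical axis (not along the pixel's ray), 0 where there is no reading), "fx", "fy", "cx", "cy" (pixels), "k1" (the pictures are not rectified: a ray, as slopes to the right and down, at radius r is drawn at 1 + k1 r^2 times it, then the intrinsics apply), "T" (4x4, takes a point from camera to world coordinates); the wrist camera has in their place "mount" (4x4, takes a point from camera to tool coordinates, whose origin is the TCP and whose axes are the tool frame's). Camera axes: x right, y up, looking along -z (the intrinsics and any distortion apply to the point x, -y, -z); pixel columns grow to the right and rows downward; lengths in m; the calibration is good to about 2 mm. A picture is of the moment at which its call begins: read the wrist's pose just before it.
- ctrl.sign_off(): hands the job in, once; it reports no verdict.
The state is a dict: "time": time; "qpos": joint angles; "dq": joint speeds; "joint_efforts": joint torques, N m; "eef_pos": TCP position; "tcp_rot": TCP orientation; "contact_force": force on the tool from outside, world axes, zero at the start; "wrist_torque": the same for the moment, N m; "opening": opening from 0.0 (shut) to 1.0 (fully open).
Only numpy, scipy, OpenCV 4.12 (cv2) and the standard library are available. Lean on these libraries where they do the work, as an engineer would, in place of code of your own. Each camera call takes 0.05 s, during which the arm holds its last target.

## Working session

There is one attempt and no reset: what is moved stays moved. The work goes in short steps, Python scripts to look and compute and a tool call to move; the robot and the scene stay as the last step left them, time stands still between calls to the robot, and variables do not carry over. Pictures are saved under pics/ and viewed, and the job is handed in when it is done.

Besides the shell and the picture viewer there is one more tool, called after ">>>" by a JSON object that holds its "method" and its "body", one argument or row to a line. jog_arm: Moves the arm, as the interface text tells. Its arguments: {"type":"object","properties":{"deltas":{"type":"array","items":{"type":"array"}},"force":{"type":"number"}},"required":["deltas"]}

```bash
mkdir -p pics; ls; cat > h.py <<'E'
import numpy as np, cv2
from plant import ctrl
from scipy.spatial.transform import Rotation as R
def px2w(c,u,v,T=None,z=None,rng=None):
    x=(u-c["cx"])/c["fx"]; y=(v-c["cy"])/c["fy"]
    p=cv2.undistortPoints(np.array([[[u,v]]],float),np.array([[c["fx"],0,c["cx"]],[0,c["fy"],c["cy"]],[0,0,1]]),np.array([c["k1"],0,0,0,0.]))[0,0]
    d=np.array([p[0],-p[1],-1.0])
    T=c["T"] if T is None else T
    o=T[:3,3]; dw=T[:3,:3]@d
    if z is not None: return o+dw*(z-o[2])/dw[2]
    r=c["range_z"][int(round(v)),int(round(u))] if rng is None else rng
    return o+dw*r
def toolT(s):
    T=np.eye(4);T[:3,:3]=R.from_quat(s["tcp_rot"]).as_matrix();T[:3,3]=s["eef_pos"];return T
E
python3 - <<'E'
from h import *
s=ctrl.get_state()
for k in s: print(k,np.round(s[k],4))
import pickle
T=toolT(s)
print(T.round(3))
for n in ["scene","top","wrist"]:
    c=ctrl.read_camera(n); pickle.dump((c,T),open(f"{n}0.pkl","wb"))
    cv2.imwrite(f"pics/{n}0.png",c["pixels"])
    print(n,c["fx"],c["fy"],c["cx"],c["cy"],c["k1"]); print(c.get("T",c.get("mount")))
E
```

```text
pics
time 0.0
qpos [ 1.12    0.2872  1.5782  0.      1.2786 -0.15  ]
dq [-0.0004  0.0006 -0.0008  0.0011 -0.0009 -0.0004]
joint_efforts [ 1.00000e-03 -4.06003e+01 -2.92617e+01 -1.00000e-04  5.90000e-03
  0.00000e+00]
eef_pos [0.1997 0.6441 0.2299]
tcp_rot [ 0.6999 -0.1062  0.1057 -0.6983]
contact_force [-0.2272 -0.7654 -0.4227]
wrist_torque [-0.0118 -0.0095 -0.0444]
opening 1.0025
[[ 0.955 -0.001  0.296  0.2  ]
 [-0.296 -0.002  0.955  0.644]
 [-0.    -1.    -0.002  0.23 ]
 [ 0.     0.     0.     1.   ]]
scene 385.94851246310907 385.94851246310907 256.7119247900947 197.05601935460675 0.013979481856522452
[[ 0.45876174 -0.75405122  0.47004725  1.07499513]
 [ 0.88853329  0.39335314 -0.23618192 -0.24173273]
 [-0.00680129  0.52600386  0.85045499  0.91171839]
 [ 0.          0.          0.          1.        ]]
top 428.4704867103446 428.4704867103446 252.09882375380633 196.85064941863882 -0.12020573473158803
[[ 0.01246669  0.99351768 -0.11299208  0.43922064]
 [-0.99991044  0.01293683  0.00342855  0.00181731]
 [ 0.00486808  0.11293922  0.99358997  1.29281354]
 [ 0.          0.          0.          1.        ]]
wrist 344.491566697852 344.491566697852 261.2799065437612 192.67542396985868 -0.0997133709970353
[[ 7.38335595e-04 -9.47437281e-01 -3.19940704e-01 -8.17008718e-02]
 [ 2.87436934e-04  3.19940979e-01 -9.47437432e-01 -1.42917129e-01]
 [ 9.99999686e-01  6.07564005e-04  5.08552280e-04  5.48342567e-04]
 [ 0.00000000e+00  0.00000000e+00  0.00000000e+00  1.00000000e+00]]
```

View pics/top0.png

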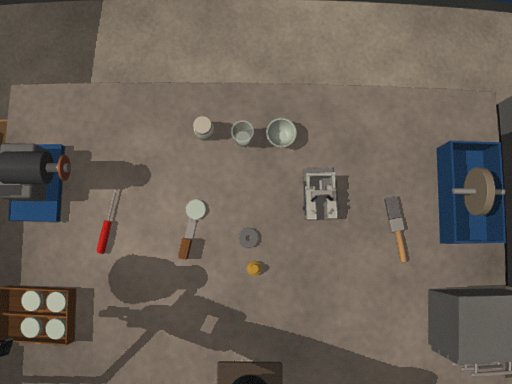

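View pics/scene0.png

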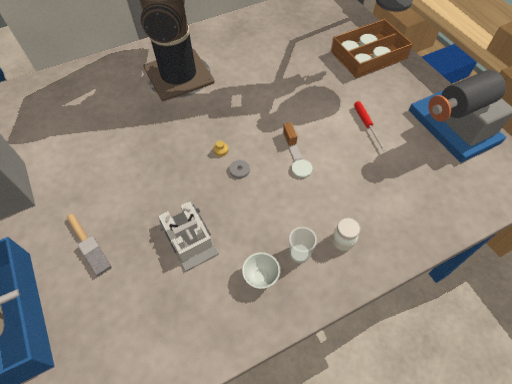

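View pics/wrist0.png

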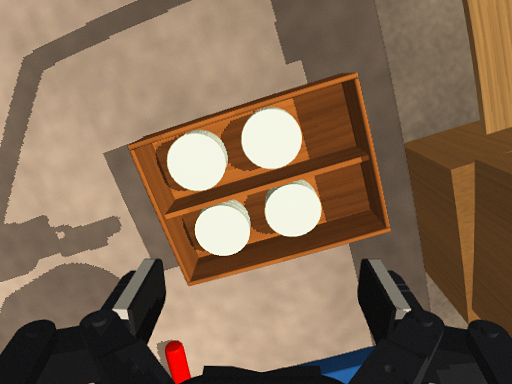

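```bash
python3 - <<'E'
import pickle,cv2,numpy as np
c,_=pickle.load(open("top0.pkl","rb")); im=c["pixels"]
a=cv2.resize(im[190:270,160:240],None,fx=7,fy=7,interpolation=cv2.INTER_CUBIC)
cv2.imwrite("pics/t_l.png",a)
a=cv2.resize(im[155:235,285:365],None,fx=7,fy=7,interpolation=cv2.INTER_CUBIC)
cv2.imwrite("pics/t_j.png",a)
c,_=pickle.load(open("scene0.pkl","rb")); im=c["pixels"]
a=cv2.resize(im[115:185,265:335],None,fx=8,fy=8,interpolation=cv2.INTER_CUBIC)
cv2.imwrite("pics/s_l.png",a)
a=cv2.resize(im[195:275,150:230],None,fx=7,fy=7,interpolation=cv2.INTER_CUBIC)
cv2.imwrite("pics/s_j.png",a)
E
```

```text
(no output)
```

View pics/t_l.png

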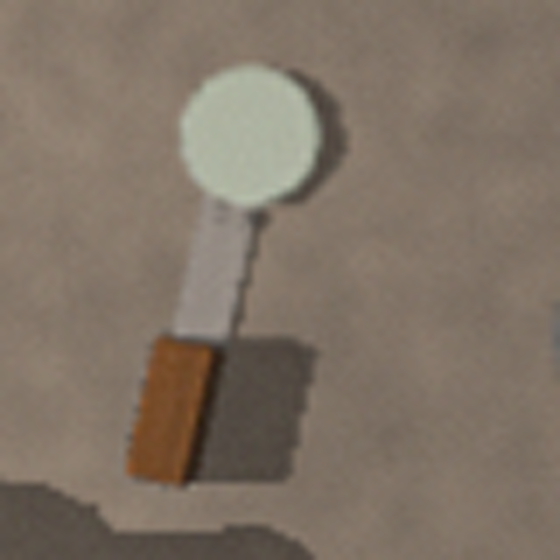

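View pics/t_j.png

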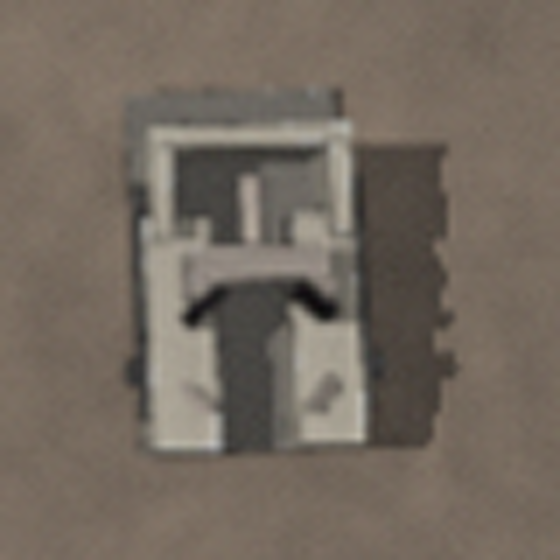

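View pics/s_j.png

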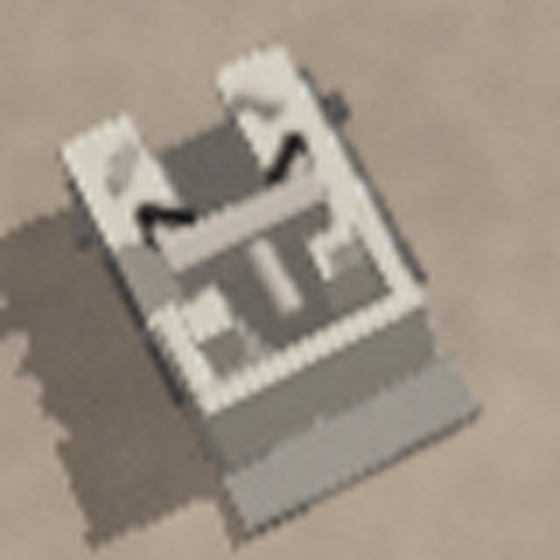

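View pics/s_l.png

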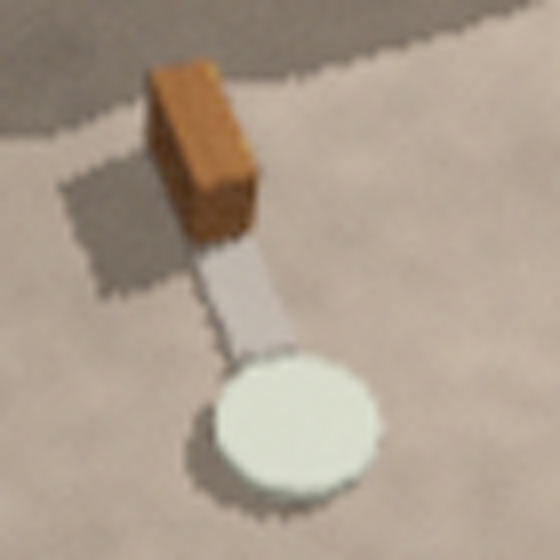

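```bash
python3 - <<'E'
from h import *
import pickle
ct,_=pickle.load(open("top0.pkl","rb")); cs,_=pickle.load(open("scene0.pkl","rb"))
def f(c,u0,v0,k,pts,z):
    for U,V in pts:
        print((U,V),(px2w(c,u0+(U+.5)/k-.5,v0+(V+.5)/k-.5,z=z)*1000).round(1))
print("top handle");f(ct,160,190,7,[(158,337),(218,345),(188,485),(127,475)],.042)
print("disc");f(ct,160,190,7,[(250,136)],.012)
print("tongue");f(ct,160,190,7,[(177,333),(237,335),(203,200),(256,210)],.004)
print("rails");f(ct,285,155,7,[(150,447),(222,447),(297,445),(367,443),(142,222),(362,242)],.04)
print("lips");f(ct,285,155,7,[(200,395),(325,390)],.045)
print("jaw pads");f(ct,285,155,7,[(190,322),(222,290),(295,290),(335,315)],.064)
print("scene handle");f(cs,265,115,8,[(150,68),(212,63),(256,172),(198,190)],.042)
print("disc");f(cs,265,115,8,[(297,423)],.012)
print("rails");f(cs,150,195,7,[(62,150),(130,114),(217,72),(283,45),(205,412),(425,300)],.04)
print("lips");f(cs,150,195,7,[(124,168),(255,100)],.045)
for c,u0,v0 in((ct,285,155),(cs,150,195)):
  for U,V in [(180,430),(330,420),(250,400),(260,250)] if c is ct else [(100,150),(250,75),(210,150),(245,225)]:
    print((px2w(c,u0+U/7,v0+V/7)*1000).round(1))
print("others")
for n,u,v in[("wheel",249,237),("puck",254,268),("bowl",281,132),("tumb",242,132),("jar",203,128)]:print(n,(px2w(ct,u,v)*1000).round(0))
E
```

```text
top handle
(158, 337) [458.9 200.   42. ]
(218, 345) [455.9 174.8  42. ]
(188, 485) [397.8 185.9  42. ]
(127, 475) [401.5 211.5  42. ]
disc
(250, 136) [545.9 167.6  12. ]
tongue
(177, 333) [461.3 197.9   4. ]
(237, 335) [460.9 172.    4. ]
(203, 200) [518.6 188.2   4. ]
(256, 210) [514.7 165.2   4. ]
rails
(150, 447) [ 520.  -161.5   40. ]
(222, 447) [ 520.4 -191.8   40. ]
(297, 445) [ 521.6 -223.5   40. ]
(367, 443) [ 522.7 -253.2   40. ]
(142, 222) [ 615.2 -158.2   40. ]
(362, 242) [ 607.9 -251.9   40. ]
lips
(200, 395) [ 541.7 -181.8   45. ]
(325, 390) [ 544.4 -234.6   45. ]
jaw pads
(190, 322) [ 570.4 -175.    64. ]
(222, 290) [ 583.9 -188.3   64. ]
(295, 290) [ 584.3 -218.8   64. ]
(335, 315) [ 574.1 -235.4   64. ]
scene handle
(150, 68) [399.1 190.4  42. ]
(212, 63) [407.8 212.3  42. ]
(256, 172) [461.5 199.9  42. ]
(198, 190) [459.  176.8  42. ]
disc
(297, 423) [548.6 168.7  12. ]
rails
(62, 150) [ 527.  -250.9   40. ]
(130, 114) [ 524.1 -223.3   40. ]
(217, 72) [ 522.1 -188.    40. ]
(283, 45) [ 522.6 -161.5   40. ]
(205, 412) [ 649. -242.   40.]
(425, 300) [ 644.9 -156.7   40. ]
lips
(124, 168) [ 547.7 -233.3   45. ]
(255, 100) [ 543.1 -180.2   45. ]
[ 525.9 -175.    42.5]
[ 531.1 -239.1   38.6]
[ 541.7 -210.5    6.8]
[ 600.1 -206.2   60. ]
[ 532.5 -237.9   35.8]
[ 528.6 -176.7   36.5]
[ 533.  -200.4    5. ]
[ 600.3 -203.    60.6]
others
wheel [465.   5.  -1.]
puck [374. -11.  32.]
bowl [788. -89.   7.]
tumb [787.  31.   3.]
jar [778. 144.  76.]
```

>>> {"method": "jog_arm", "body": {
  "deltas": [
    [[0,0.12,0],[0.035,0.005,-0.036],1],
    [[0,0.24,0],[0.07,0.01,-0.072],1],
    [[0,0.36,0],[0.105,0.015,-0.108],1],
    [[0,0.48,0],[0.135,0.02,-0.138],1],
    [[0,0.6,0],[0.165,0.025,-0.168],1],
    [[0,0.72,0],[0.195,0.03,-0.198],1],
    [[0,0.84,0],[0.225,0.035,-0.228],1],
    [[0,0.96,0],[0.255,0.04,-0.26],1],
    [[0,1.08,0],[0.285,0.045,-0.292],1],
    [[0,1.2,0],[0.31,0.05,-0.32],1]
  ],
  "force": 80
}}

```text
time: 0.98
eef_pos: [0.3876, 0.2737, 0.1844]
tcp_rot: [0.516, -0.483, 0.484, -0.515]
contact_force: [0.9, 0.9, 0.3]
opening: 1.002
```

```bash
cat >> h.py <<'E'
def goto(p,yaw,zdown=None):
    """tool x world yaw, tool pointing down; print rotvec & shift in tool axes"""
    s=ctrl.get_state();T=toolT(s)
    x=np.array([np.cos(yaw),np.sin(yaw),0]);y=np.array([0,0,-1.]);z=np.cross(x,y)
    Rt=np.stack([x,y,z],1)
    rv=R.from_matrix(T[:3,:3].T@Rt).as_rotvec()
    d=T[:3,:3].T@(np.array(p)-T[:3,3])
    print("t",round(s["time"],2),"rv",rv.round(4),"d",d.round(4),"pos",np.round(s["eef_pos"],4),"F",np.round(s["contact_force"],1),"open",np.round(s["opening"],3))
    return rv,d
E
python3 - <<'E'
from h import *
goto([.430,.194,.15],-.205-np.pi)
E
```

```text
t 0.98 rv [-1.0000e-03  1.8403e+00  1.5000e-03] d [0.0822 0.0345 0.0372] pos [0.3876 0.2737 0.1844] F [0.9 0.9 0.3] open 1.002
```

>>> {"method": "jog_arm", "body": {
  "deltas": [
    [[0,0.12,0],[0.02,0.005,0.01],1],
    [[0,0.24,0],[0.04,0.01,0.02],1],
    [[0,0.36,0],[0.06,0.015,0.03],1],
    [[0,0.48,0],[0.082,0.02,0.037],1],
    [[0,0.6,0],[0.082,0.025,0.037],1],
    [[0,0.72,0],[0.082,0.03,0.037],1],
    [[0,0.84,0],[0.082,0.034,0.037],1],
    [[0,0.96,0],[0.082,0.034,0.037],1],
    [[0,1.08,0],[0.082,0.034,0.037],1],
    [[0,1.2,0],[0.082,0.034,0.037],1]
  ]
}}

```text
time: 1.82
eef_pos: [0.4295, 0.194, 0.1501]
tcp_rot: [0.151, -0.69, 0.691, -0.15]
contact_force: [-0.0, 0.1, 0.3]
opening: 1.0
```

>>> {"method": "jog_arm", "body": {
  "deltas": [
    [[0,0.12,0],[0,0,0],1],
    [[0,0.24,0],[0,0,0],1],
    [[0,0.36,0],[0,0,0],1],
    [[0,0.48,0],[0,0,0],1],
    [[0,0.6,0],[0,0,0],1],
    [[0,0.66,0],[0,0,0],1],
    [[0,0.66,0],[0,0,0],1],
    [[0,0.66,0],[0,0,0],1]
  ]
}}

```text
time: 2.48
eef_pos: [0.4293, 0.194, 0.1499]
tcp_rot: [-0.08, -0.702, 0.703, 0.081]
contact_force: [-0.2, -0.6, -0.4]
opening: 1.0
```

```bash
cat >> h.py <<'E'
import pickle
def shot(n,cam="wrist"):
    s=ctrl.get_state();T=toolT(s);c=ctrl.read_camera(cam)
    if cam=="wrist": c["T"]=T@c["mount"]
    pickle.dump(c,open(f"{n}.pkl","wb"));cv2.imwrite(f"pics/{n}.png",c["pixels"]);return c
E
python3 - <<'E'
from h import *
goto([.430,.194,.15],-.205-np.pi)
shot("w1")
E
```

```text
t 2.48 rv [-0.0021 -0.0241  0.0013] d [-0.0007 -0.0001 -0.0002] pos [0.4293 0.194  0.1499] F [-0.2 -0.6 -0.4] open 1.0
```

View pics/w1.png

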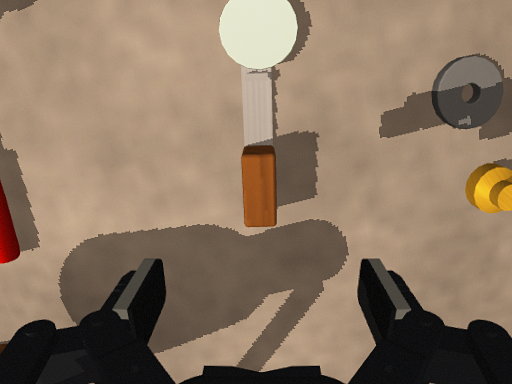

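```bash
python3 - <<'E'
import cv2
im=cv2.imread("pics/w1.png")
cv2.imwrite("pics/w1c.png",cv2.resize(im[0:240,200:330],None,fx=2.5,fy=2.5,interpolation=cv2.INTER_CUBIC))
cv2.imwrite("pics/w1d.png",cv2.resize(im[60:235,220:300],None,fx=3.4*2,fy=3.4,interpolation=cv2.INTER_CUBIC))
E
```

```text
(no output)
```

View pics/w1d.png

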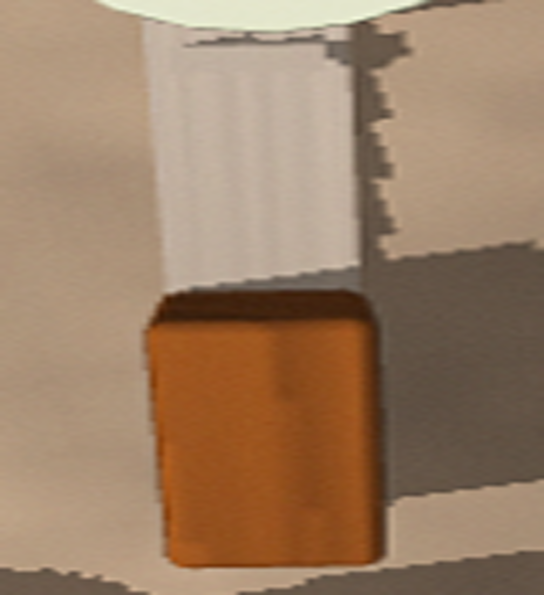

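```bash
python3 - <<'E'
from h import *
c=pickle.load(open("w1.pkl","rb"))
g=lambda U,V,z:px2w(c,220+(U+.5)/6.8-.5,60+(V+.5)/3.4-.5,z=z)*1000
fl,fr=g(150,320,.042),g(377,320,.042); bl,br=g(165,567,.042),g(385,567,.042)
print(fl,fr,bl,br)
f=(fl+fr)/2;b=(bl+br)/2;print("handle c",(f+b)/2,"yaw",np.arctan2(*(f-b)[[1,0]]),"len",np.linalg.norm(f-b))
tl=[g(143,25,.004),g(163,290,.004)];tr=[g(352,50,.004),g(362,270,.004)]
print(tl,tr,[np.arctan2(*(q[0]-q[1])[[1,0]]) for q in(tl,tr)])
# disc circle by threshold
hsv=c["pixels"].astype(int);m=((hsv.min(2)>195)).astype(np.uint8); m[110:]=0;m[:,:200]=0;m[:,320:]=0
cs,_=cv2.findContours(m,cv2.RETR_EXTERNAL,cv2.CHAIN_APPROX_NONE);k=max(cs,key=cv2.contourArea)[:,0]
P=np.array([px2w(c,*q,z=.012) for q in k if q[1]>2])*1000
A=np.c_[2*P[:,:2],np.ones(len(P))];s=np.linalg.lstsq(A,(P[:,:2]**2).sum(1),rcond=None)[0]
print("disc",s[:2],"r",np.sqrt(s[2]+s[0]**2+s[1]**2))
E
```

```text
[460.59557098 201.86246118  42.        ] [454.9400726  177.77036656  42.        ] [403.16087897 214.60188004  42.        ] [397.26764277 189.52960704  42.        ]
handle c [428.99104133 195.9410787   42.        ] yaw -0.20970452652732324 len 58.8426584371068
[array([521.83464633, 189.4143898 ,   4.        ]), array([460.0244991, 202.3724396,   4.       ])] [array([510.68473837, 166.81165022,   4.        ]), array([459.2595776 , 177.14378192,   4.        ])] [np.float64(-0.20665001757750548), np.float64(-0.19827606352621724)]
disc [546.15781399 169.6533567 ] r 28.928615354924432
```

>>> {"method": "jog_arm", "body": {
  "deltas": [
    [[-0.002,-0.022,0.001],[0,0.03,-0.0015],1],
    [[-0.002,-0.022,0.001],[0,0.06,-0.0015],1],
    [[-0.002,-0.022,0.001],[0,0.09,-0.0015],1],
    [[-0.002,-0.022,0.001],[0,0.115,-0.0015],1],
    [[-0.002,-0.022,0.001],[0,0.13,-0.0015],1],
    [[-0.002,-0.022,0.001],[0,0.138,-0.0015],1],
    [[-0.002,-0.022,0.001],[0,0.141,-0.0015],1],
    [[-0.002,-0.022,0.001],[0,0.141,-0.0015],1]
  ]
}}

```text
time: 3.2
eef_pos: [0.4295, 0.1952, 0.0088]
tcp_rot: [-0.073, -0.703, 0.703, 0.073]
contact_force: [-0.1, -0.5, 0.1]
opening: 1.001
```

```bash
python3 - <<'E'
from h import *
goto([.4295,.1955,.009],-.207-np.pi)
shot("w2")
E
```

```text
t 3.2 rv [-0.0003  0.0003  0.0006] d [ 0.0001 -0.0002 -0.0003] pos [0.4295 0.1952 0.0088] F [-0.1 -0.5  0.1] open 1.001
```

View pics/w2.png

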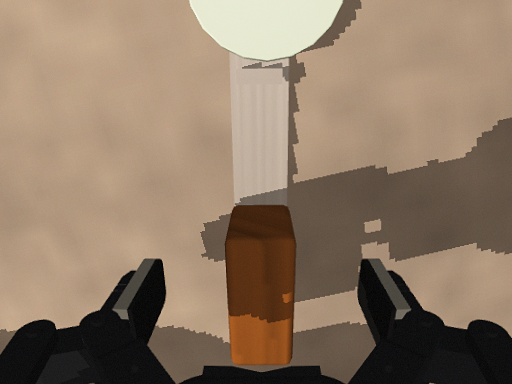

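>>> {"method": "jog_arm", "body": {
  "deltas": [
    [[0,0,0],[0,0,0],0.7],
    [[0,0,0],[0,0,0],0.5],
    [[0,0,0],[0,0,0],0.4],
    [[0,0,0],[0,0,0],0.35],
    [[0,0,0],[0,0,0],0.3],
    [[0,0,0],[0,0,0],0.25],
    [[0,0,0],[0,0,0],0.2],
    [[0,0,0],[0,0,0],0.1],
    [[0,0,0],[0,0,0],0.0],
    [[0,0,0],[0,0,0],0.0]
  ],
  "force": 90
}}

```text
time: 4.08
eef_pos: [0.4306, 0.1955, 0.0103]
tcp_rot: [0.073, 0.703, -0.703, -0.072]
contact_force: [-1.5, 0.2, 6.1]
opening: 0.287
```

>>> {"method": "jog_arm", "body": {
  "deltas": [
    [[0,0,0],[0,0,0],0.0],
    [[0,0,0],[0,0,0],0.0]
  ],
  "force": 100
}}

```text
time: 4.25
eef_pos: [0.4306, 0.1955, 0.0104]
tcp_rot: [0.073, 0.704, -0.703, -0.072]
contact_force: [-0.7, 0.5, 2.7]
opening: 0.293
```

```bash
python3 - <<'E'
from h import *
goto([.4295,.1955,.009],-.207-np.pi)
shot("w3")
E
```

```text
t 4.25 rv [ 0.0006  0.0005 -0.0016] d [0.0011 0.0014 0.0002] pos [0.4306 0.1955 0.0104] F [-0.7  0.5  2.7] open 0.293
```

View pics/w3.png

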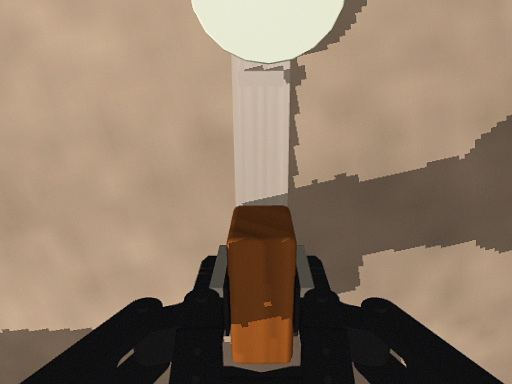

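>>> {"method": "jog_arm", "body": {
  "deltas": [
    [[0,0,0],[0,-0.001,0],0.0],
    [[0,0,0],[0,-0.003,0],0.0],
    [[0,0,0],[0,-0.006,0],0.0],
    [[0,0,0],[0,-0.01,0],0.0],
    [[0,0,0],[0,-0.014,0],0.0],
    [[0,0,0],[0,-0.017,0],0.0],
    [[0,0,0],[0,-0.019,0],0.0],
    [[0,0,0],[0,-0.02,0],0.0],
    [[0,0,0],[0,-0.02,0],0.0]
  ],
  "force": 100
}}

```text
time: 5.05
eef_pos: [0.4308, 0.1955, 0.0307]
tcp_rot: [0.074, 0.704, -0.703, -0.072]
contact_force: [-0.2, 0.9, -3.1]
opening: 0.285
```

```bash
python3 - <<'E'
from h import *
goto([.4295,.1955,.08],-.207-np.pi)
print(ctrl.get_state()["wrist_torque"])
c=shot("w4")
# tongue plane depth in tool coords
m=c["mount"]
for u,v in [(262,80),(262,110),(262,140),(262,170),(245,110),(280,110),(268,20),(240,20),(300,20),(268,45)]:
    print(u,v,(px2w(c,u,v,T=m)*1000).round(1))
E
```

```text
t 5.05 rv [ 0.0009  0.0004 -0.0022] d [ 0.0012 -0.0493  0.0002] pos [0.4308 0.1955 0.0307] F [-0.2  0.9 -3.1] open 0.285
[-0.00209577  0.07954837 -0.04627947]
262 80 [-82.3  -1.1  -0.2]
262 110 [-69.8   7.2  -0.1]
262 140 [-57.3   4.4  -0.1]
262 170 [-43.1   7.7  -0.1]
245 110 [-69.9   6.3  -7.4]
280 110 [-69.9   6.2   7.5]
268 20 [-104.5   -1.7    2.1]
240 20 [-104.5   -1.7   -8.5]
300 20 [-104.7   -0.9   14.3]
268 45 [-95.3  -2.3   2.1]
```

View pics/w4.png

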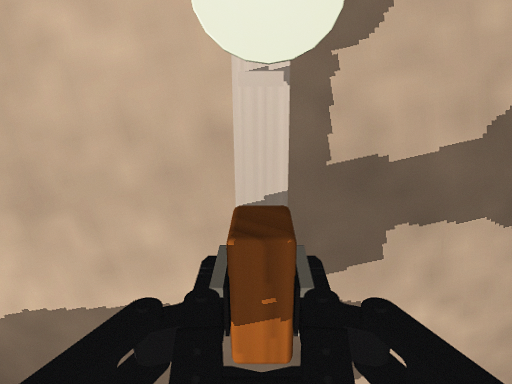

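>>> {"method": "jog_arm", "body": {
  "deltas": [
    [[0,0,0],[0,-0.002,0],0.0],
    [[0,0,0],[0,-0.006,0],0.0],
    [[0,0,0],[0,-0.012,0],0.0],
    [[0,0,0],[0,-0.02,0],0.0],
    [[0,0,0],[0,-0.029,0],0.0],
    [[0,0,0],[0,-0.038,0],0.0],
    [[0,0,0],[0,-0.046,0],0.0],
    [[0,0,0],[0,-0.052,0],0.0],
    [[0,0,0],[0,-0.056,0],0.0],
    [[0,0,0],[0,-0.057,0],0.0]
  ]
}}

```text
time: 5.93
eef_pos: [0.4311, 0.1956, 0.0887]
tcp_rot: [0.074, 0.704, -0.703, -0.072]
contact_force: [0.3, 0.1, -2.4]
opening: 0.291
```

```bash
python3 - <<'E'
from h import *
goto([.3916,-.2117,.088],.037-np.pi)
E
```

```text
t 5.93 rv [ 0.0011 -0.2436 -0.0038] d [-4.480e-02  2.000e-04  4.067e-01] pos [0.4311 0.1956 0.0887] F [ 0.3  0.1 -2.4] open 0.291
```

>>> {"method": "jog_arm", "body": {
  "deltas": [
    [[0,-0.002,0],[-0.001,0,0.004],0.0],
    [[0,-0.007,0],[-0.0035,0,0.0115],0.0],
    [[0,-0.014,0],[-0.007,0,0.0225],0.0],
    [[0,-0.024,0],[-0.012,0,0.0375],0.0],
    [[0,-0.036,-0.001],[-0.0175,0,0.056],0.0],
    [[0,-0.046,-0.001],[-0.0225,0,0.0715],0.0],
    [[0,-0.053,-0.001],[-0.026,0,0.0825],0.0],
    [[0,-0.058,-0.001],[-0.0285,0,0.09],0.0],
    [[0,-0.06,-0.001],[-0.0295,0,0.094],0.0],
    [[0,-0.06,-0.001],[-0.0295,0,0.094],0.0]
  ]
}}

```text
time: 6.77
eef_pos: [0.4406, 0.0967, 0.0883]
tcp_rot: [0.053, 0.706, -0.705, -0.051]
contact_force: [-0.5, -0.0, -3.5]
opening: 0.288
```

```bash
python3 - <<'E'
from h import *
goto([.45,0,.088],-.085-np.pi)
shot("w5")
E
```

```text
t 6.77 rv [ 0.0011 -0.0628 -0.0021] d [-0.0236  0.0003  0.0943] pos [0.4406 0.0967 0.0883] F [-0.5 -0.  -3.5] open 0.288
```

View pics/w5.png

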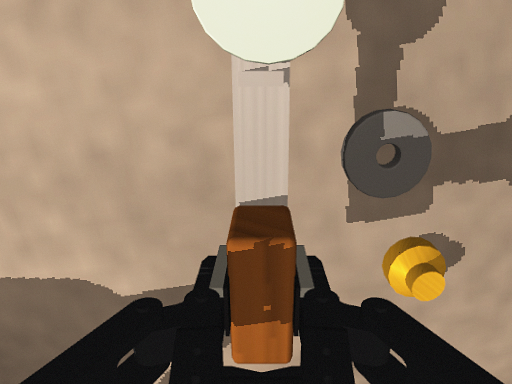

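Disc has not moved (edge still at 268,63). Continue.

>>> {"method": "jog_arm", "body": {
  "deltas": [
    [[0,-0.002,0],[-0.001,0,0.004],0.0],
    [[0,-0.007,0],[-0.003,0,0.0115],0.0],
    [[0,-0.014,0],[-0.006,0,0.0225],0.0],
    [[0,-0.024,0],[-0.01,0,0.0375],0.0],
    [[0,-0.036,-0.001],[-0.014,0,0.056],0.0],
    [[0,-0.047,-0.001],[-0.018,0,0.0715],0.0],
    [[0,-0.055,-0.001],[-0.021,0,0.0825],0.0],
    [[0,-0.06,-0.001],[-0.023,0,0.09],0.0],
    [[0,-0.063,-0.001],[-0.0236,0,0.094],0.0],
    [[0,-0.063,-0.001],[-0.0236,0,0.094],0.0]
  ]
}}

```text
time: 7.65
eef_pos: [0.4502, 0.0003, 0.0883]
tcp_rot: [0.03, 0.707, -0.706, -0.03]
contact_force: [0.5, -0.2, -3.2]
opening: 0.29
```

```bash
python3 - <<'E'
from h import *
goto([.3916,-.2117,.088],.037-np.pi)
E
```

```text
t 7.65 rv [ 0.0012 -0.1221 -0.0012] d [0.0403 0.     0.2162] pos [4.502e-01 3.000e-04 8.830e-02] F [ 0.5 -0.2 -3.2] open 0.29
```

>>> {"method": "jog_arm", "body": {
  "deltas": [
    [[0,-0.002,0],[0,0,0.004],0.0],
    [[0,-0.007,0],[0.001,0,0.0125],0.0],
    [[0,-0.014,0],[0.003,0,0.0255],0.0],
    [[0,-0.024,0],[0.005,0,0.043],0.0],
    [[0,-0.036,0],[0.008,0,0.064],0.0],
    [[0,-0.047,0],[0.011,0,0.082],0.0],
    [[0,-0.055,0],[0.013,0,0.095],0.0],
    [[0,-0.06,0],[0.0145,0,0.104],0.0],
    [[0,-0.062,-0.001],[0.015,0,0.108],0.0],
    [[0,-0.062,-0.001],[0.015,0,0.108],0.0]
  ]
}}

```text
time: 8.48
eef_pos: [0.4259, -0.1067, 0.0882]
tcp_rot: [0.009, 0.707, -0.707, -0.008]
contact_force: [0.5, -0.2, -2.2]
opening: 0.29
```

```bash
python3 - <<'E'
from h import *
goto([.3916,-.2117,.088],.037-np.pi)
E
```

```text
t 8.48 rv [ 0.001  -0.0609 -0.0003] d [3.170e-02 1.000e-04 1.058e-01] pos [ 0.4259 -0.1067  0.0882] F [ 0.5 -0.2 -2.2] open 0.29
```

>>> {"method": "jog_arm", "body": {
  "deltas": [
    [[0,-0.002,0],[0.001,0,0.004],0.0],
    [[0,-0.007,0],[0.0035,0,0.0125],0.0],
    [[0,-0.014,0],[0.007,0,0.0255],0.0],
    [[0,-0.024,0],[0.012,0,0.043],0.0],
    [[0,-0.036,0],[0.0185,0,0.063],0.0],
    [[0,-0.047,0],[0.024,0,0.081],0.0],
    [[0,-0.054,0],[0.028,0,0.094],0.0],
    [[0,-0.059,0],[0.0305,0,0.102],0.0],
    [[0,-0.061,0],[0.0317,0,0.106],0.0],
    [[0,-0.061,0],[0.0317,0,0.106],0.0]
  ]
}}

```text
time: 9.32
eef_pos: [0.3917, -0.2121, 0.0881]
tcp_rot: [-0.013, 0.707, -0.707, 0.013]
contact_force: [0.0, 0.4, -1.0]
opening: 0.289
```

```bash
python3 - <<'E'
from h import *
goto([.3916,-.2117,.088],.037-np.pi)
shot("w6");shot("t6","top");shot("s6","scene")
for n,u0,u1,v0,v1 in(("t6",285,365,155,245),("s6",150,240,175,265)):
    im=cv2.imread(f"pics/{n}.png");cv2.imwrite(f"pics/{n}c.png",cv2.resize(im[v0:v1,u0:u1],None,fx=6,fy=6,interpolation=cv2.INTER_CUBIC))
E
```

```text
t 9.32 rv [ 0.001  -0.0002 -0.0004] d [ 0.      0.0001 -0.0004] pos [ 0.3917 -0.2121  0.0881] F [ 0.   0.4 -1. ] open 0.289
```

View pics/w6.png

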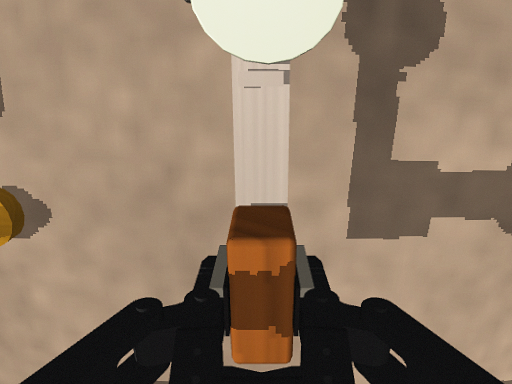

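View pics/t6c.png

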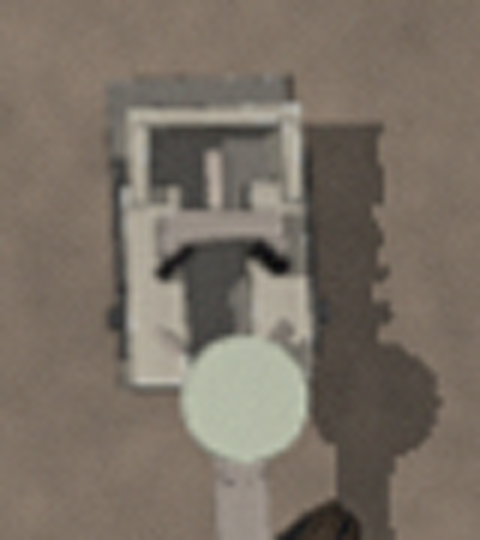

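View pics/s6c.png

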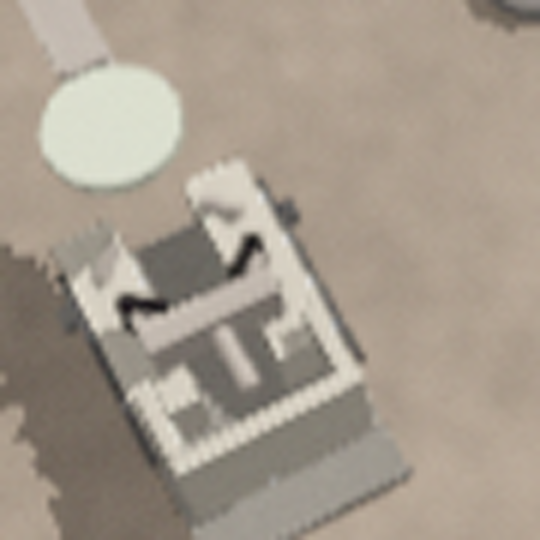

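```bash
python3 - <<'E'
from h import *
ct,_=pickle.load(open("top0.pkl","rb")); cs,_=pickle.load(open("scene0.pkl","rb"))
from scipy.optimize import least_squares
def proj(c,P):
    Ti=np.linalg.inv(c["T"]);p=(Ti[:3,:3]@P.T).T+Ti[:3,3]
    x=p[:,0]/-p[:,2];y=-p[:,1]/-p[:,2];r=1+c["k1"]*(x*x+y*y)
    return np.c_[c["cx"]+c["fx"]*x*r,c["cy"]+c["fy"]*y*r]
L=np.array([[-49,45,40],[-49,17,40],[-49,-17,40],[-49,-45,40]])/1000
def fit(c,pts,u0,v0,k):
    o=np.array([[u0+(U+.5)/k-.5,v0+(V+.5)/k-.5] for U,V in pts])
    def f(q):
        a=q[2];M=np.array([[np.cos(a),-np.sin(a),0],[np.sin(a),np.cos(a),0],[0,0,1]])
        return (proj(c,(M@L.T).T+[q[0],q[1],0])-o).ravel()
    r=least_squares(f,[.57,-.205,.03]);print((r.x*[1000,1000,1]).round(3),"res px",r.fun.round(2))
    return r.x
qt=fit(ct,[(150,447),(222,447),(297,445),(367,443)],285,155,7)
qs=fit(cs,[(283,45),(217,72),(130,114),(62,150)],150,195,7)
ct=pickle.load(open("t6.pkl","rb"));cs=pickle.load(open("s6.pkl","rb"))
def circ(c,m,z):
    k=max(cv2.findContours(m.astype(np.uint8),cv2.RETR_EXTERNAL,cv2.CHAIN_APPROX_NONE)[0],key=cv2.contourArea)[:,0]
    P=np.array([px2w(c,*map(float,q),z=z) for q in k])*1000
    A=np.c_[2*P[:,:2],np.ones(len(P))];s=np.linalg.lstsq(A,(P[:,:2]**2).sum(1),rcond=None)[0]
    return s[:2],np.sqrt(s[2]+s[0]**2+s[1]**2)
s=ctrl.get_state()
for c,(a,b,d,e),q in((ct,(300,345,205,235),qt),(cs,(150,190,180,212),qs)):
    im=c["pixels"].astype(int);m=np.zeros(im.shape[:2],bool)
    m[d:e,a:b]=((im[...,1]-im[...,2])[d:e,a:b]>2)&(im[d:e,a:b,1]>150)
    p,r=circ(c,m,.0898); v=p-q[:2]*1000;a=q[2]
    print("disc",p,r,"in jig",v[0]*np.cos(a)+v[1]*np.sin(a),-v[0]*np.sin(a)+v[1]*np.cos(a),
      "in jig with yaw .037",-v[0]*np.sin(.037)+v[1]*np.cos(.037))
E
```

```text
[ 5.70142e+02 -2.06030e+02  3.00000e-02] res px [ 0.36  0.08 -0.44 -0.1   0.33 -0.04 -0.25  0.06]
[ 5.72892e+02 -2.03422e+02  5.10000e-02] res px [ 0.07 -0.34 -0.21  0.43  0.23  0.14 -0.09 -0.23]
disc [ 510.3029549  -209.81324589] 27.787887624554156 in jig -59.925887264106244 -1.9897745969260696 in jig with yaw .037 -1.5669511201092936
disc [ 514.22598739 -207.84574779] 25.9714430856641 in jig -58.81450939490437 -1.4476687334491816 in jig with yaw .037 -2.250623830651635
```

>>> {"method": "jog_arm", "body": {
  "deltas": [
    [[0.001,0,0],[0,0.001,0],0.0],
    [[0.001,0,0],[0,0.004,0],0.0],
    [[0.001,0,0],[0,0.009,0],0.0],
    [[0.001,0,0],[0,0.015,0],0.0],
    [[0.001,0,0],[0,0.021,0],0.0],
    [[0.001,0,0],[0,0.026,0],0.0],
    [[0.001,0,0],[0,0.03,0],0.0],
    [[0.001,0,0],[0,0.032,0],0.0],
    [[0.001,0,0],[0,0.0325,0],0.0],
    [[0.001,0,0],[0,0.0325,0],0.0]
  ]
}}

```text
time: 10.3
eef_pos: [0.3917, -0.2111, 0.0553]
tcp_rot: [-0.013, 0.707, -0.707, 0.013]
contact_force: [-0.6, -0.4, -3.4]
opening: 0.287
```

```bash
python3 - <<'E'
from h import *
goto([.4116,-.2112,.0554],.037-np.pi)
shot("s7","scene");im=cv2.imread("pics/s7.png");cv2.imwrite("pics/s7c.png",cv2.resize(im[175:265,150:240],None,fx=6,fy=6,interpolation=cv2.INTER_CUBIC))
E
```

```text
t 10.3 rv [0.0007 0.0008 0.0001] d [-0.0199 -0.0001  0.0008] pos [ 0.3917 -0.2111  0.0553] F [-0.6 -0.4 -3.4] open 0.287
```

View pics/s7c.png

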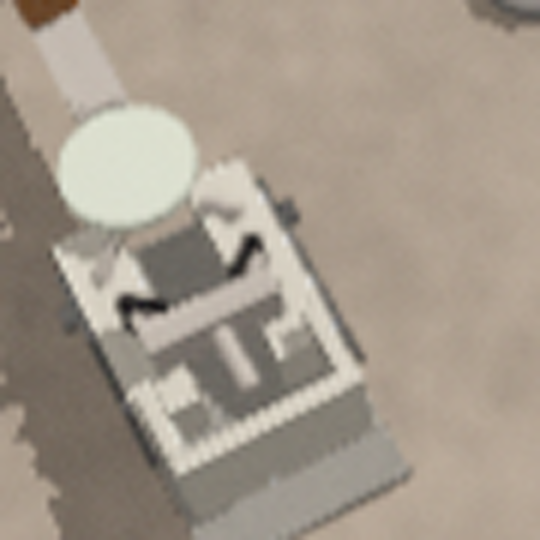

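>>> {"method": "jog_arm", "body": {
  "deltas": [
    [[0,0,0],[-0.001,0,0],0.0],
    [[0,0,0],[-0.003,0,0],0.0],
    [[0,0,0],[-0.006,0,0],0.0],
    [[0,0,0],[-0.01,0,0],0.0],
    [[0,0,0],[-0.015,0,0],0.0],
    [[0,0,0],[-0.02,0,0],0.0],
    [[0,0,0],[-0.024,0,0],0.0],
    [[0,0,0],[-0.027,0,0],0.0],
    [[0,0,0],[-0.029,0,0],0.0],
    [[0,0,0],[-0.03,0,0],0.0]
  ]
}}

```text
time: 11.18
eef_pos: [0.4221, -0.2101, 0.0555]
tcp_rot: [-0.013, 0.707, -0.707, 0.014]
contact_force: [0.3, -0.7, -2.7]
opening: 0.288
```

>>> {"method": "jog_arm", "body": {
  "deltas": [
    [[0,0,0],[-0.001,0,0],0.0],
    [[0,0,0],[-0.002,0,0],0.0],
    [[0,0,0],[-0.003,0,0],0.0],
    [[0,0,0],[-0.004,0,0],0.0],
    [[0,0,0],[-0.005,0,0],0.0],
    [[0,0,0],[-0.006,0,0],0.0],
    [[0,0,0],[-0.007,0,0],0.0],
    [[0,0,0],[-0.008,0,0],0.0]
  ]
}}

```text
time: 11.85
eef_pos: [0.4302, -0.2098, 0.0555]
tcp_rot: [-0.013, 0.707, -0.707, 0.014]
contact_force: [0.7, -0.1, -2.9]
opening: 0.288
```

```bash
python3 - <<'E'
from h import *
goto([.4346,-.2104,.0554],.037-np.pi)
shot("w8");shot("s8","scene");im=cv2.imread("pics/s8.png");cv2.imwrite("pics/s8c.png",cv2.resize(im[175:265,150:240],None,fx=6,fy=6,interpolation=cv2.INTER_CUBIC))
E
```

```text
t 11.85 rv [ 0.0004  0.0011 -0.0002] d [-0.0043  0.0001  0.0008] pos [ 0.4302 -0.2098  0.0555] F [ 0.7 -0.1 -2.9] open 0.288
```

View pics/s8c.png

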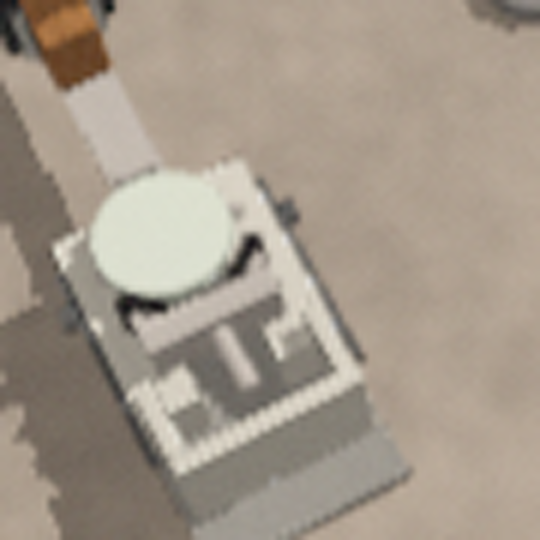

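View pics/w8.png

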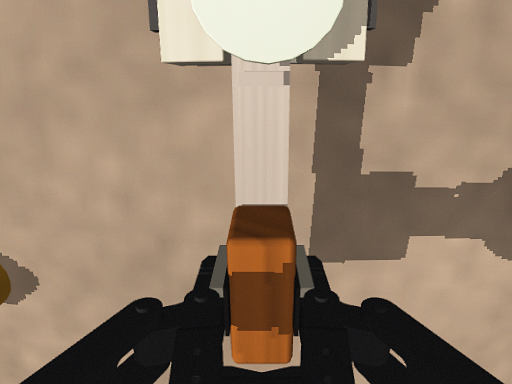

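>>> {"method": "jog_arm", "body": {
  "deltas": [
    [[0,0,0],[-0.001,0,0],0.0],
    [[0,0,0],[-0.002,0,0],0.0],
    [[0,0,0],[-0.003,0,0],0.0],
    [[0,0,0],[-0.004,0,0],0.0],
    [[0,0,0],[-0.005,0,0],0.0],
    [[0,0,0],[-0.006,0,0],0.0],
    [[0,0,0],[-0.007,0,0],0.0]
  ]
}}

```text
time: 12.53
eef_pos: [0.4373, -0.2095, 0.0555]
tcp_rot: [-0.013, 0.707, -0.707, 0.014]
contact_force: [-0.8, -1.1, -3.3]
opening: 0.286
```

>>> {"method": "jog_arm", "body": {
  "deltas": [
    [[0,0,0],[-0.001,0,0],0.0],
    [[0,0,0],[-0.002,0,0],0.0],
    [[0,0,0],[-0.003,0,0],0.0],
    [[0,0,0],[-0.004,0,0],0.0]
  ]
}}

```text
time: 12.87
eef_pos: [0.4404, -0.2087, 0.0551]
tcp_rot: [-0.015, 0.708, -0.706, 0.013]
contact_force: [-4.2, 0.7, -1.8]
opening: 0.289
```

```bash
python3 - <<'E'
from h import *
goto([.4446,-.2101,.0554],.037-np.pi)
shot("w9");shot("s9","scene");im=cv2.imread("pics/s9.png");cv2.imwrite("pics/s9c.png",cv2.resize(im[175:265,150:240],None,fx=6,fy=6,interpolation=cv2.INTER_CUBIC))
E
```

```text
t 12.87 rv [0.0021 0.002  0.0029] d [-0.0042 -0.0003  0.0015] pos [ 0.4404 -0.2087  0.0551] F [-4.2  0.7 -1.8] open 0.289
```

View pics/s9c.png

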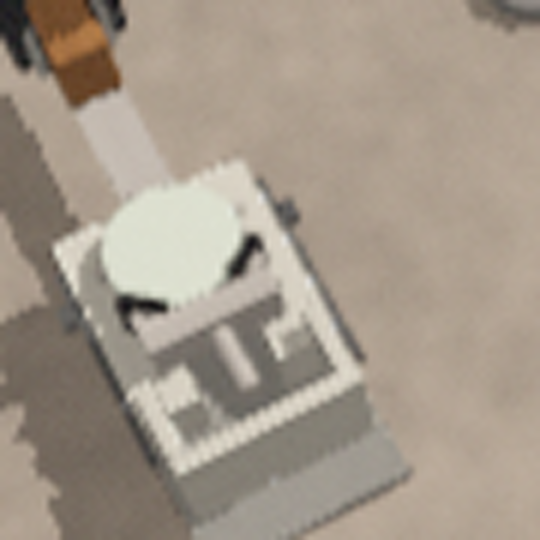

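View pics/w9.png

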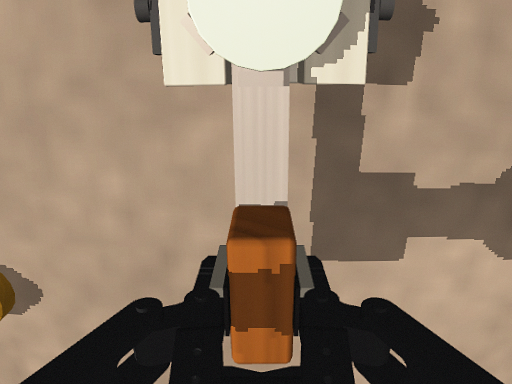

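>>> {"method": "jog_arm", "body": {
  "deltas": [
    [[0.001,0.001,0.002],[-0.002,-0.0003,0],0.0],
    [[0.001,0.001,0.002],[-0.003,-0.0003,0],0.0],
    [[0.001,0.001,0.002],[-0.004,-0.0003,0],0.0],
    [[0.001,0.001,0.002],[-0.005,-0.0003,0],0.0],
    [[0.001,0.001,0.002],[-0.006,-0.0003,0],0.0]
  ]
}}

```text
time: 13.38
eef_pos: [0.4452, -0.2081, 0.0546]
tcp_rot: [-0.015, 0.708, -0.706, 0.012]
contact_force: [-5.3, 0.2, -1.6]
opening: 0.292
```

```bash
python3 - <<'E'
from h import *
goto([.4446,-.2101,.0554],.037-np.pi)
E
```

```text
t 13.38 rv [0.0023 0.0011 0.0039] d [ 0.0006 -0.0008  0.002 ] pos [ 0.4452 -0.2081  0.0546] F [-5.3  0.2 -1.6] open 0.292
```

>>> {"method": "jog_arm", "body": {
  "deltas": [
    [[0.002,0.001,0.005],[-0.002,-0.0015,0.0005],0.0],
    [[0.002,0.001,0.006],[-0.003,-0.0015,0.001],0.0],
    [[0.002,0.001,0.006],[-0.004,-0.0015,0.0015],0.0],
    [[0.002,0.001,0.006],[-0.005,-0.0015,0.002],0.0],
    [[0.002,0.001,0.006],[-0.006,-0.0015,0.002],0.0]
  ]
}}

```text
time: 13.8
eef_pos: [0.4498, -0.2088, 0.0551]
tcp_rot: [-0.014, 0.708, -0.706, 0.013]
contact_force: [-5.4, 1.4, -2.3]
opening: 0.289
```

```bash
python3 - <<'E'
from h import *
goto([.4546,-.2094,.0554],.037-np.pi)
E
```

```text
t 13.8 rv [0.0029 0.001  0.0019] d [-0.0048 -0.0003  0.0008] pos [ 0.4498 -0.2088  0.0551] F [-5.4  1.4 -2.3] open 0.289
```

>>> {"method": "jog_arm", "body": {
  "deltas": [
    [[0.003,0.001,0.004],[-0.0015,-0.001,0.001],0.0],
    [[0.003,0.001,0.004],[-0.0022,-0.001,0.001],0.0],
    [[0.003,0.001,0.004],[-0.0029,-0.001,0.001],0.0]
  ]
}}

```text
time: 14.05
eef_pos: [0.451, -0.2086, 0.0551]
tcp_rot: [-0.014, 0.708, -0.706, 0.012]
contact_force: [-6.4, 1.1, -2.9]
opening: 0.287
```

```bash
python3 - <<'E'
from h import *
goto([.4546,-.2094,.0554],.037-np.pi)
E
```

```text
t 14.05 rv [0.0029 0.001  0.0026] d [-0.0036 -0.0003  0.001 ] pos [ 0.451  -0.2086  0.0551] F [-6.4  1.1 -2.9] open 0.287
```

>>> {"method": "jog_arm", "body": {
  "deltas": [
    [[0.003,0.001,0.004],[-0.0015,-0.001,0.001],0.0],
    [[0.003,0.001,0.004],[-0.0022,-0.001,0.001],0.0],
    [[0.003,0.001,0.004],[-0.0029,-0.001,0.001],0.0]
  ]
}}

```text
time: 14.3
eef_pos: [0.4512, -0.2081, 0.0547]
tcp_rot: [-0.016, 0.708, -0.706, 0.011]
contact_force: [-9.9, -0.1, -2.0]
opening: 0.289
```

```bash
python3 - <<'E'
from h import *
goto([.4546,-.2094,.0554],.037-np.pi)
E
```

```text
t 14.3 rv [0.0036 0.0013 0.006 ] d [-0.0033 -0.0007  0.0015] pos [ 0.4512 -0.2081  0.0547] F [-9.9 -0.1 -2. ] open 0.289
```

>>> {"method": "jog_arm", "body": {
  "deltas": [
    [[0.003,0.001,0.006],[-0.002,-0.0012,0.0015],0.0],
    [[0.003,0.001,0.006],[-0.0022,-0.0012,0.0015],0.0]
  ]
}}

```text
time: 14.47
eef_pos: [0.4512, -0.2081, 0.0546]
tcp_rot: [-0.016, 0.708, -0.706, 0.011]
contact_force: [-7.2, 1.3, -2.8]
opening: 0.289
```

```bash
python3 - <<'E'
from h import *
goto([.4546,-.2094,.0554],.037-np.pi)
shot("w10");shot("s10","scene");im=cv2.imread("pics/s10.png");cv2.imwrite("pics/s10c.png",cv2.resize(im[175:265,150:240],None,fx=6,fy=6,interpolation=cv2.INTER_CUBIC))
goto([.4546,-.2094,.0554],.037-np.pi)
E
```

```text
t 14.47 rv [0.0041 0.0014 0.0061] d [-0.0034 -0.0008  0.0014] pos [ 0.4512 -0.2081  0.0546] F [-7.2  1.3 -2.8] open 0.289
t 14.57 rv [0.0041 0.0014 0.0061] d [-0.0034 -0.0008  0.0014] pos [ 0.4512 -0.2082  0.0546] F [-6.7  1.5 -2.5] open 0.286
```

View pics/w10.png

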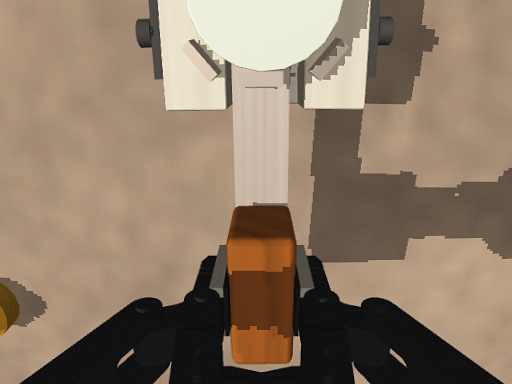

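View pics/s10c.png

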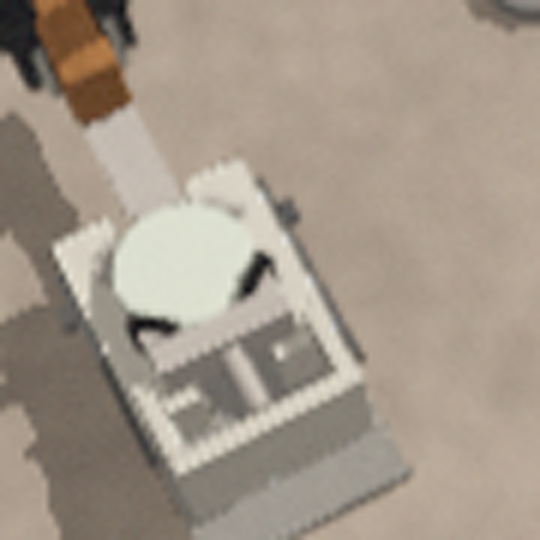

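>>> {"method": "jog_arm", "body": {
  "deltas": [
    [[0.003,0.001,0.008],[-0.0022,-0.0012,0.0015],0.0],
    [[0.003,0.001,0.008],[-0.0028,-0.0012,0.0015],0.0],
    [[0.003,0.001,0.008],[-0.0031,-0.0012,0.0015],0.0]
  ]
}}

```text
time: 14.82
eef_pos: [0.4512, -0.2081, 0.0542]
tcp_rot: [-0.016, 0.709, -0.705, 0.011]
contact_force: [-9.5, 0.9, -2.3]
opening: 0.288
```

```bash
python3 - <<'E'
from h import *
goto([.4546,-.2094,.0554],.037-np.pi)
E
```

```text
t 14.82 rv [0.005  0.0019 0.0064] d [-0.0033 -0.0013  0.0014] pos [ 0.4512 -0.2081  0.0542] F [-9.5  0.9 -2.3] open 0.288
```

>>> {"method": "jog_arm", "body": {
  "deltas": [
    [[0.002,0,0.003],[0.0005,0,0],0.0],
    [[0.004,0,0.006],[0.001,0,0],0.0],
    [[0.005,0,0.007],[0.0015,0,0],0.0],
    [[0.005,0,0.007],[0.002,0,0],0.0],
    [[0.005,0,0.007],[0.002,0,0],0.0],
    [[0.005,0,0.007],[0.002,0,0],0.0]
  ]
}}

```text
time: 15.32
eef_pos: [0.4499, -0.2086, 0.0547]
tcp_rot: [0.013, -0.707, 0.707, -0.014]
contact_force: [0.9, 0.5, -1.9]
opening: 0.287
```

```bash
python3 - <<'E'
from h import *
goto([.4492,-.2082,.0542],.037-np.pi)
shot("w11");shot("s11","scene");im=cv2.imread("pics/s11.png");cv2.imwrite("pics/s11c.png",cv2.resize(im[185:255,150:220],None,fx=8,fy=8,interpolation=cv2.INTER_CUBIC))
im=cv2.imread("pics/w11.png");cv2.imwrite("pics/w11c.png",cv2.resize(im[0:120,140:390],None,fx=3.2,fy=3.2,interpolation=cv2.INTER_CUBIC))
E
```

```text
t 15.32 rv [-0.0009  0.0016 -0.0023] d [ 0.0007  0.0005 -0.0004] pos [ 0.4499 -0.2086  0.0547] F [ 0.9  0.5 -1.9] open 0.287
```

View pics/w11c.png

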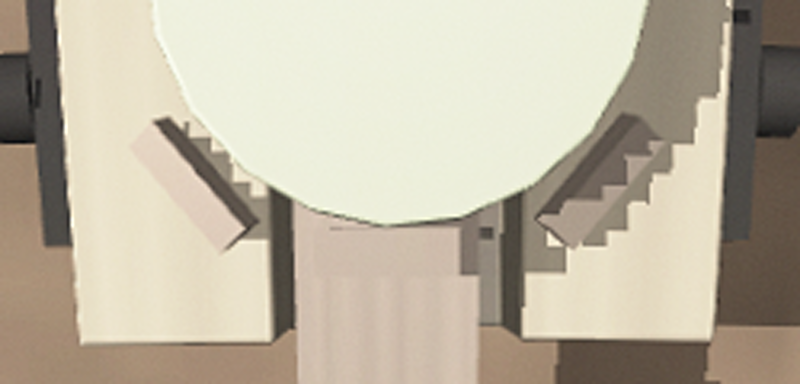

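View pics/s11c.png

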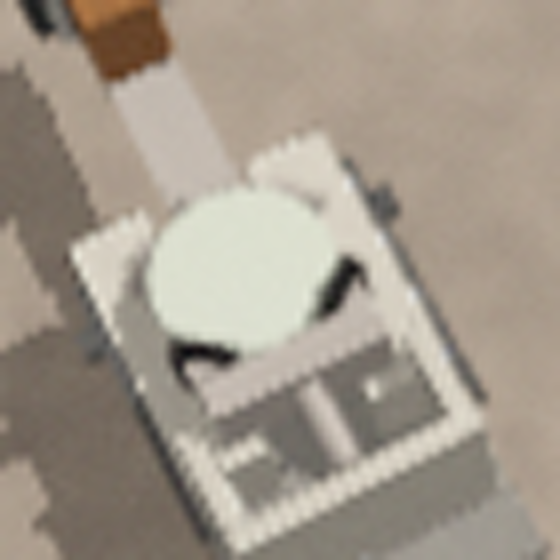

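>>> {"method": "jog_arm", "body": {
  "deltas": [
    [[-0.001,0,0],[0.0004,0,0],0.0],
    [[-0.001,0,0],[0.0008,0,0],0.0],
    [[-0.001,0,0],[0.0009,0,0],0.0],
    [[-0.001,0,0],[0.0009,0,0],0.0]
  ]
}}

```text
time: 15.75
eef_pos: [0.4488, -0.2085, 0.0545]
tcp_rot: [-0.013, 0.707, -0.707, 0.014]
contact_force: [0.3, 0.0, -2.7]
opening: 0.29
```

```bash
python3 - <<'E'
from h import *
goto([.4492,-.2082,.0542],.037-np.pi)
E
```

```text
t 15.75 rv [ 0.0005  0.0016 -0.0017] d [-0.0005  0.0003 -0.0003] pos [ 0.4488 -0.2085  0.0545] F [ 0.3  0.  -2.7] open 0.29
```

>>> {"method": "jog_arm", "body": {
  "deltas": [
    [[0,0,0],[-0.0003,0.0005,0],0.0],
    [[0,0,0],[-0.0003,0.0015,0],0.0],
    [[0,0,0],[-0.0003,0.003,0],0.0],
    [[0,0,0],[-0.0003,0.0045,0],0.0],
    [[0,0,0],[-0.0003,0.0055,0],0.0],
    [[0,0,0],[-0.0003,0.0055,0],0.0]
  ]
}}

```text
time: 16.25
eef_pos: [0.4488, -0.2083, 0.0486]
tcp_rot: [-0.013, 0.707, -0.707, 0.014]
contact_force: [0.0, -0.3, -3.6]
opening: 0.293
```

```bash
python3 - <<'E'
from h import *
goto([.4492,-.2082,.0404],.037-np.pi)
shot("w12");shot("s12","scene");im=cv2.imread("pics/s12.png");cv2.imwrite("pics/s12c.png",cv2.resize(im[185:255,150:220],None,fx=8,fy=8,interpolation=cv2.INTER_CUBIC))
im=cv2.imread("pics/w12.png");cv2.imwrite("pics/w12c.png",cv2.resize(im[0:120,140:390],None,fx=3.2,fy=3.2,interpolation=cv2.INTER_CUBIC))
E
```

```text
t 16.25 rv [ 0.001   0.0016 -0.001 ] d [-0.0004  0.0082 -0.0001] pos [ 0.4488 -0.2083  0.0486] F [ 0.  -0.3 -3.6] open 0.293
```

View pics/w12c.png

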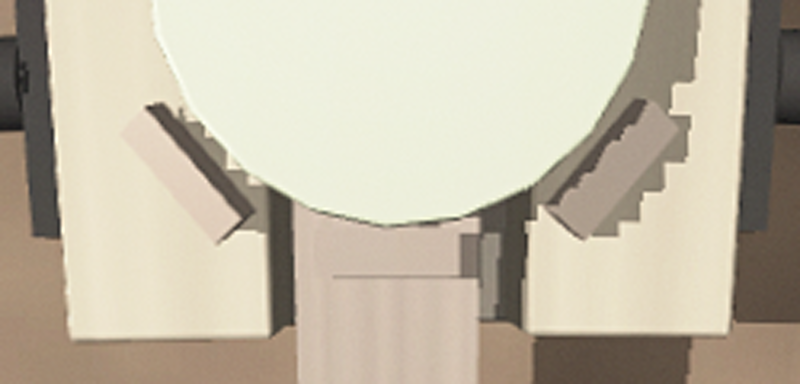

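>>> {"method": "jog_arm", "body": {
  "deltas": [
    [[0,0,0],[-0.0003,0.001,0],0.0],
    [[0,0,0],[-0.0003,0.002,0],0.0],
    [[0,0,0],[-0.0003,0.003,0],0.0],
    [[0,0,0],[-0.0003,0.004,0],0.0],
    [[0,0,0],[-0.0003,0.004,0],0.0]
  ]
}}

```text
time: 16.77
eef_pos: [0.4493, -0.2084, 0.0447]
tcp_rot: [-0.013, 0.707, -0.707, 0.014]
contact_force: [0.2, -0.4, -1.9]
opening: 0.287
```

```bash
python3 - <<'E'
from h import *
goto([.4492,-.2082,.0404],.037-np.pi)
shot("w13");shot("s13","scene");im=cv2.imread("pics/s13.png");cv2.imwrite("pics/s13c.png",cv2.resize(im[185:255,150:220],None,fx=8,fy=8,interpolation=cv2.INTER_CUBIC))
im=cv2.imread("pics/w13.png");cv2.imwrite("pics/w13c.png",cv2.resize(im[0:120,140:390],None,fx=3.2,fy=3.2,interpolation=cv2.INTER_CUBIC))
E
```

```text
t 16.77 rv [ 0.0007  0.0016 -0.0015] d [ 0.0001  0.0043 -0.0002] pos [ 0.4493 -0.2084  0.0447] F [ 0.2 -0.4 -1.9] open 0.287
```

View pics/w13c.png

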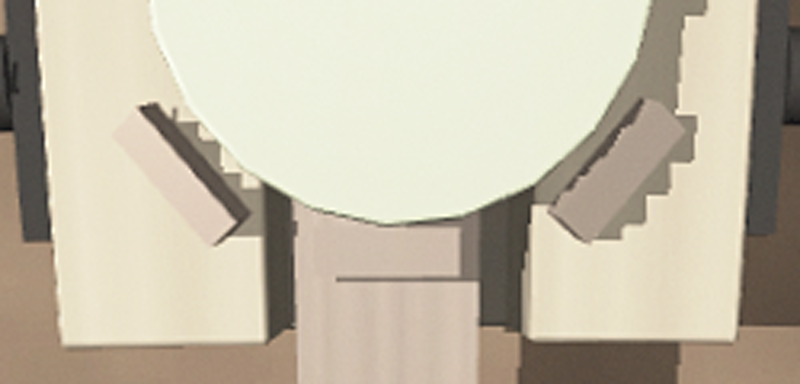

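View pics/s13c.png

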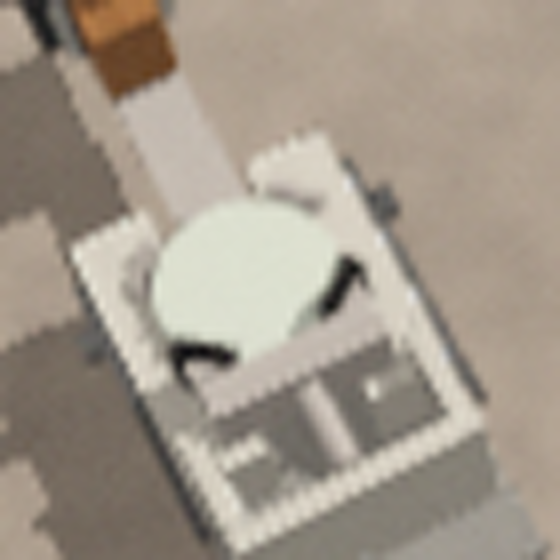

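>>> {"method": "jog_arm", "body": {
  "deltas": [
    [[0,0,0],[0,0.001,0],0.0],
    [[0,0,0],[0,0.002,0],0.0],
    [[0,0,0],[0,0.0035,0],0.0],
    [[0,0,0],[0,0.005,0],0.0],
    [[0,0,0],[0,0.0065,0],0.0],
    [[0,0,0],[0,0.0075,0],0.0],
    [[0,0,0],[0,0.0075,0],0.0]
  ]
}}

```text
time: 17.45
eef_pos: [0.4492, -0.2083, 0.037]
tcp_rot: [-0.013, 0.707, -0.707, 0.014]
contact_force: [-0.3, 0.2, -2.3]
opening: 0.289
```

```bash
python3 - <<'E'
from h import *
goto([.4492,-.2082,.0404],.037-np.pi)
shot("w14");shot("s14","scene");im=cv2.imread("pics/s14.png");cv2.imwrite("pics/s14c.png",cv2.resize(im[185:255,150:220],None,fx=8,fy=8,interpolation=cv2.INTER_CUBIC))
im=cv2.imread("pics/w14.png");cv2.imwrite("pics/w14c.png",cv2.resize(im[0:120,140:390],None,fx=3.2,fy=3.2,interpolation=cv2.INTER_CUBIC))
E
```

```text
t 17.45 rv [ 0.001   0.0016 -0.0012] d [ 0.     -0.0034 -0.0001] pos [ 0.4492 -0.2083  0.037 ] F [-0.3  0.2 -2.3] open 0.289
```

View pics/w14c.png

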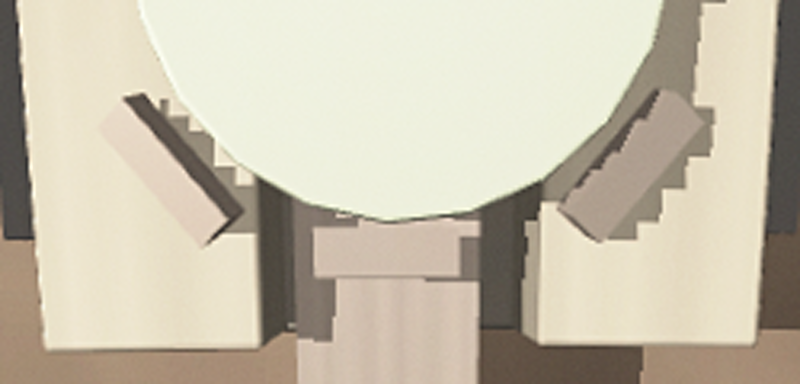

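View pics/s14c.png

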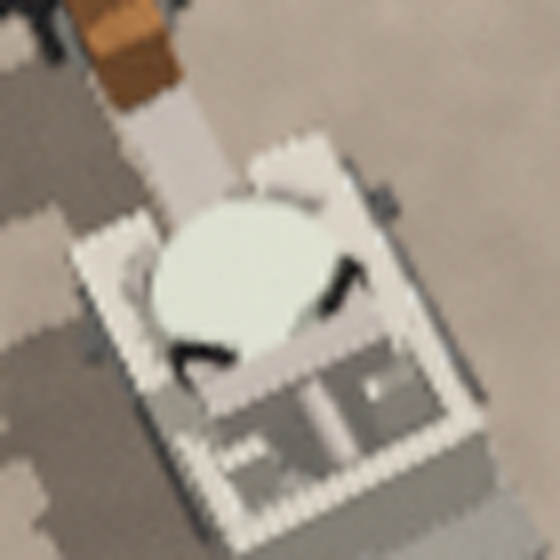

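>>> {"method": "jog_arm", "body": {
  "deltas": [
    [[0,0,0],[0.001,0,0],0.0],
    [[0,0,0],[0.003,0,0],0.0],
    [[0,0,0],[0.006,0,0],0.0],
    [[0,0,0],[0.01,0,0],0.0],
    [[0,0,0],[0.015,0,0],0.0],
    [[0,0,0],[0.02,0,0],0.0],
    [[0,0,0],[0.025,0,0],0.0],
    [[0,0,0],[0.028,0,0],0.0],
    [[0,0,0],[0.03,0,0],0.0],
    [[0,0,0],[0.03,0,0],0.0]
  ]
}}

```text
time: 18.38
eef_pos: [0.4189, -0.2096, 0.0372]
tcp_rot: [-0.013, 0.707, -0.707, 0.014]
contact_force: [-0.1, -0.4, -1.9]
opening: 0.289
```

```bash
python3 - <<'E'
from h import *
goto([.383,-.2115,.037],.0386-np.pi)
shot("w15")
E
```

```text
t 18.38 rv [ 0.0008 -0.0005 -0.0014] d [0.036  0.0002 0.0006] pos [ 0.4189 -0.2096  0.0372] F [-0.1 -0.4 -1.9] open 0.289
```

View pics/w15.png

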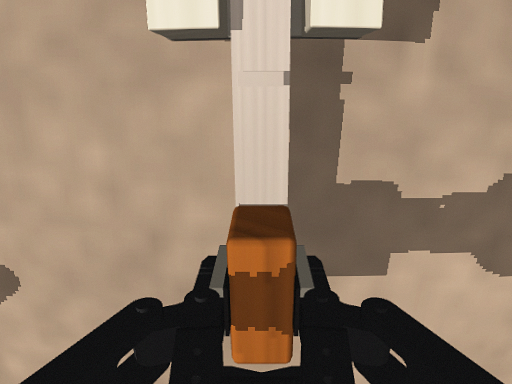

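>>> {"method": "jog_arm", "body": {
  "deltas": [
    [[0,0,0],[0.001,0,0.0005],0.0],
    [[0,0,0],[0.004,0,0.001],0.0],
    [[0,0,0],[0.008,0,0.001],0.0],
    [[0,0,0],[0.013,0,0.001],0.0],
    [[0,0,0],[0.019,0,0.001],0.0],
    [[0,0,0],[0.025,0,0.001],0.0],
    [[0,0,0],[0.03,0,0.001],0.0],
    [[0,0,0],[0.034,0,0.001],0.0],
    [[0,0,0],[0.036,0,0.001],0.0],
    [[0,0,0],[0.036,0,0.001],0.0]
  ]
}}

```text
time: 19.27
eef_pos: [0.3828, -0.212, 0.0372]
tcp_rot: [-0.013, 0.707, -0.707, 0.014]
contact_force: [-0.1, -1.5, -2.3]
opening: 0.291
```

>>> {"method": "jog_arm", "body": {
  "deltas": [
    [[0,0,0],[0,-0.002,0],0.0],
    [[0,0,0],[0,-0.008,0],0.0],
    [[0,0,0],[0,-0.016,0],0.0],
    [[0,0,0],[0,-0.026,0],0.0],
    [[0,0,0],[0,-0.036,0],0.0],
    [[0,0,0],[0,-0.044,0],0.0],
    [[0,0,0],[0,-0.05,0],0.0],
    [[0,0,0],[0,-0.05,0],0.0]
  ]
}}

```text
time: 19.93
eef_pos: [0.3838, -0.2129, 0.0893]
tcp_rot: [0.012, -0.706, 0.708, -0.015]
contact_force: [-0.5, -0.7, -2.9]
opening: 0.289
```

```bash
python3 - <<'E'
from h import *
goto([.43,-.05,.087],0-np.pi)
shot("s16","scene");im=cv2.imread("pics/s16.png");cv2.imwrite("pics/s16c.png",cv2.resize(im[185:255,150:220],None,fx=8,fy=8,interpolation=cv2.INTER_CUBIC))
c=shot("t16","top");im=c["pixels"];cv2.imwrite("pics/t16c.png",cv2.resize(im[155:235,285:365],None,fx=7,fy=7,interpolation=cv2.INTER_CUBIC))
cs=pickle.load(open("s16.pkl","rb"))
for u,v in [(180,218),(175,222),(186,222),(181,226)]: print((px2w(cs,u,v)*1000).round(1))
for u,v in [(320,204),(317,206),(324,206),(320,200)]: print("top",(px2w(c,u,v)*1000).round(1))
E
```

```text
t 19.93 rv [-0.0021  0.0378 -0.0046] d [-0.0523  0.0022 -0.161 ] pos [ 0.3838 -0.2129  0.0893] F [-0.5 -0.7 -2.9] open 0.289
[ 561.8 -203.9   46.1]
[ 565.5 -219.3   44. ]
[ 579.9 -194.6   46.5]
[ 582.6 -209.9   42.7]
top [ 562.3 -201.7   48. ]
top [ 556.5 -193.    46.4]
top [ 556.7 -213.8   46. ]
top [ 573.7 -201.2   51.1]
```

View pics/s16c.png

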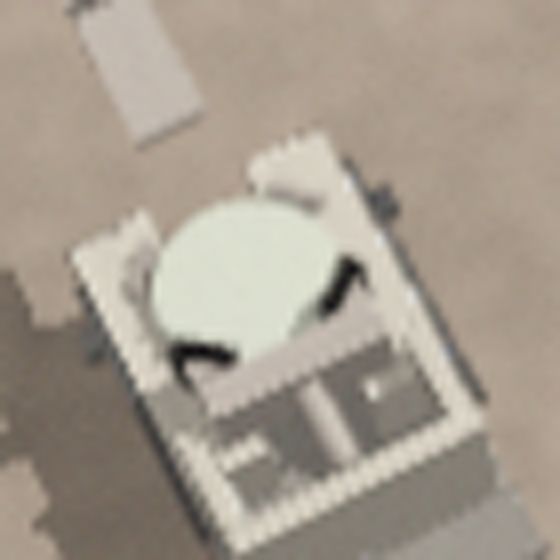

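View pics/t16c.png

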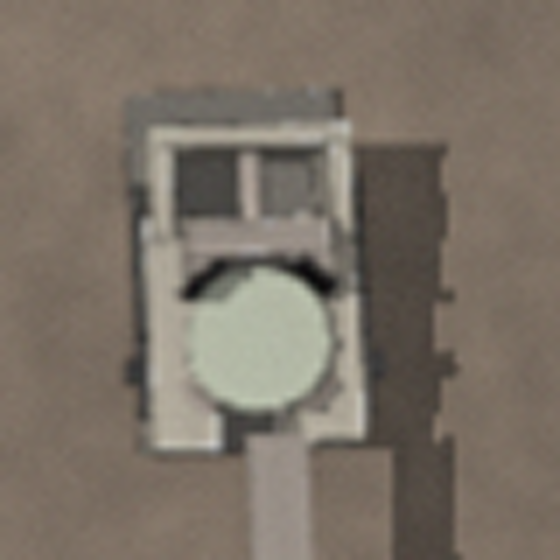

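>>> {"method": "jog_arm", "body": {
  "deltas": [
    [[0,0.002,0],[-0.004,0,-0.004],0.0],
    [[0,0.006,0],[-0.012,0,-0.014],0.0],
    [[-0.001,0.012,-0.002],[-0.024,0,-0.032],0.0],
    [[-0.001,0.018,-0.003],[-0.036,0,-0.055],0.0],
    [[-0.002,0.024,-0.005],[-0.046,0,-0.08],0.0],
    [[-0.002,0.03,-0.005],[-0.055,0,-0.105],0.0],
    [[-0.002,0.034,-0.005],[-0.061,0,-0.127],0.0],
    [[-0.002,0.037,-0.005],[-0.065,0,-0.142],0.0],
    [[-0.002,0.038,-0.005],[-0.067,0,-0.15],0.0],
    [[-0.002,0.038,-0.005],[-0.067,0,-0.151],0.0]
  ]
}}

```text
time: 20.87
eef_pos: [0.4438, -0.0571, 0.0871]
tcp_rot: [-0.002, 0.708, -0.706, -0.001]
contact_force: [-0.4, 0.1, -1.5]
opening: 0.294
```

```bash
python3 - <<'E'
from h import *
goto([.45,.14,.087],-.1-np.pi)
E
```

```text
t 20.87 rv [0.0026 0.102  0.0044] d [-0.0066  0.0006 -0.1971] pos [ 0.4438 -0.0571  0.0871] F [-0.4  0.1 -1.5] open 0.294
```

>>> {"method": "jog_arm", "body": {
  "deltas": [
    [[0,0.004,0],[0,0,-0.006],0.0],
    [[0,0.012,0],[-0.001,0,-0.02],0.0],
    [[0.001,0.025,0.001],[-0.002,0,-0.045],0.0],
    [[0.002,0.04,0.002],[-0.003,0,-0.073],0.0],
    [[0.003,0.056,0.003],[-0.004,0,-0.105],0.0],
    [[0.003,0.071,0.004],[-0.005,0,-0.135],0.0],
    [[0.003,0.085,0.004],[-0.006,0,-0.163],0.0],
    [[0.003,0.095,0.004],[-0.0065,0,-0.183],0.0],
    [[0.003,0.101,0.004],[-0.0065,0,-0.194],0.0],
    [[0.003,0.102,0.004],[-0.0065,0,-0.197],0.0]
  ]
}}

```text
time: 21.7
eef_pos: [0.4498, 0.1409, 0.0874]
tcp_rot: [-0.035, -0.706, 0.706, 0.035]
contact_force: [0.3, -0.6, -2.4]
opening: 0.289
```

>>> {"method": "jog_arm", "body": {
  "deltas": [
    [[0,0,0],[0,0.004,0],0.0],
    [[0,0,0],[0,0.012,0],0.0],
    [[0,0,0],[0,0.024,0],0.0],
    [[0,0,0],[0,0.038,0],0.0],
    [[0,0,0],[0,0.05,0],0.0],
    [[0,0,0],[0,0.06,0],0.0],
    [[0,0,0],[0,0.066,0],0.0],
    [[0,0,0],[0,0.066,0],0.0]
  ]
}}

```text
time: 22.37
eef_pos: [0.4484, 0.1401, 0.0196]
tcp_rot: [-0.034, -0.706, 0.706, 0.037]
contact_force: [-0.5, -0.5, -1.4]
opening: 0.289
```

```bash
python3 - <<'E'
from h import *
goto([.45,.14,.0104],-.1-np.pi)
shot("w17")
E
```

```text
t 22.37 rv [-0.001  -0.0003  0.0044] d [-0.0016  0.0092 -0.0001] pos [0.4484 0.1401 0.0196] F [-0.5 -0.5 -1.4] open 0.289
```

View pics/w17.png

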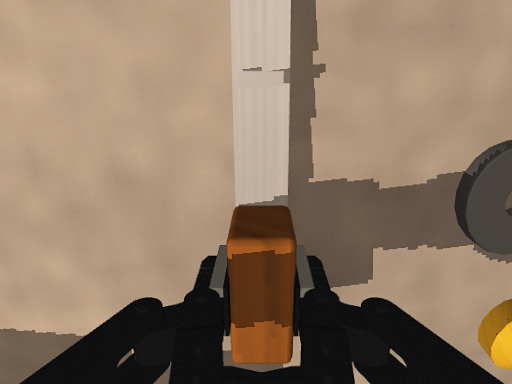

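>>> {"method": "jog_arm", "body": {
  "deltas": [
    [[-0.001,0,0.004],[0,0.003,0],0.0],
    [[-0.001,0,0.006],[0,0.006,0],0.0],
    [[-0.001,0,0.006],[0,0.0075,0],0.0],
    [[-0.001,0,0.006],[0,0.0085,0],0.0],
    [[-0.001,0,0.006],[0,0.0092,0],0.0],
    [[-0.001,0,0.006],[0,0.0096,0],0.0]
  ]
}}

```text
time: 22.92
eef_pos: [0.4493, 0.1404, 0.0111]
tcp_rot: [0.037, 0.706, -0.706, -0.034]
contact_force: [-0.2, 0.2, -1.4]
opening: 0.291
```

```bash
python3 - <<'E'
from h import *
goto([.45,.14,.0104],-.1-np.pi)
E
```

```text
t 22.92 rv [ 0.0004  0.0002 -0.0037] d [-0.0007  0.0007  0.0003] pos [0.4493 0.1404 0.0111] F [-0.2  0.2 -1.4] open 0.291
```

>>> {"method": "jog_arm", "body": {
  "deltas": [
    [[0,0,-0.002],[0,0.0004,0],0.0],
    [[0,0,-0.002],[0,0.0008,0],0.0],
    [[0,0,-0.002],[0,0.0011,0],0.0],
    [[0,0,-0.002],[0,0.0011,0],0.0]
  ]
}}

```text
time: 23.25
eef_pos: [0.4495, 0.1405, 0.0104]
tcp_rot: [0.036, 0.706, -0.706, -0.035]
contact_force: [-2.4, 0.5, 1.7]
opening: 0.288
```

```bash
python3 - <<'E'
from h import *
goto([.45,.14,.0104],-.1-np.pi)
E
```

```text
t 23.25 rv [ 0.0005  0.0002 -0.0019] d [-0.0005 -0.      0.0004] pos [0.4495 0.1405 0.0104] F [-2.4  0.5  1.7] open 0.288
```

On the bench (force turned upward, same height as at pick-up). Release and rise.

>>> {"method": "jog_arm", "body": {
  "deltas": [
    [[0,0,0],[0,0,0],0.35],
    [[0,0,0],[0,0,0],0.45],
    [[0,0,0],[0,0,0],0.6],
    [[0,0,0],[0,0,0],0.8],
    [[0,0,0],[0,0,0],1.0],
    [[0,0,0],[0,0,0],1.0],
    [[0,0,0],[0,0,0],1.0],
    [[0,0,0],[0,0,0],1.0]
  ]
}}

```text
time: 23.92
eef_pos: [0.4495, 0.1404, 0.0103]
tcp_rot: [0.036, 0.706, -0.706, -0.035]
contact_force: [0.2, -0.0, 0.4]
opening: 1.0
```

>>> {"method": "jog_arm", "body": {
  "deltas": [
    [[0,0,0],[0,-0.005,0],1.0],
    [[0,0,0],[0,-0.015,0],1.0],
    [[0,0,0],[0,-0.035,0],1.0],
    [[0,0,0],[0,-0.06,0],1.0],
    [[0,0,0],[0,-0.09,0],1.0],
    [[0,0,0],[0,-0.12,0],1.0],
    [[0,0,0],[0,-0.145,0],1.0],
    [[0,0,0],[0,-0.15,0],1.0],
    [[0,0,0],[0,-0.15,0],1.0],
    [[0,0,0],[0,-0.15,0],1.0]
  ]
}}

```text
time: 24.75
eef_pos: [0.4489, 0.1404, 0.1603]
tcp_rot: [0.036, 0.706, -0.706, -0.035]
contact_force: [-0.7, -0.8, -1.1]
opening: 0.998
```

```bash
python3 - <<'E'
from h import *
goto([.45,.14,.16],-.1-np.pi)
shot("w18");shot("s18","scene");c=shot("t18","top");im=cv2.imread("pics/s18.png");cv2.imwrite("pics/s18c.png",cv2.resize(im[185:255,150:220],None,fx=8,fy=8,interpolation=cv2.INTER_CUBIC))
d=c["range_z"];c0,_=pickle.load(open("top0.pkl","rb"))
diff=np.abs(c["pixels"].astype(int)-c0["pixels"]).sum(2)
for n,(u,v) in dict(wheel=(249,237),puck=(254,268),bowl=(281,132),tumb=(242,132),jar=(203,128),driver=(106,225),brush=(397,228)).items(): print(n,diff[v-14:v+14,u-14:u+14].mean().round(1))
E
```

```text
t 24.75 rv [ 0.0005  0.0002 -0.0021] d [-0.0011  0.0003  0.0003] pos [0.4489 0.1404 0.1603] F [-0.7 -0.8 -1.1] open 0.998
wheel 31.3
puck 20.1
bowl 22.8
tumb 20.2
jar 22.1
driver 19.5
brush 20.1
```

View pics/t18.png

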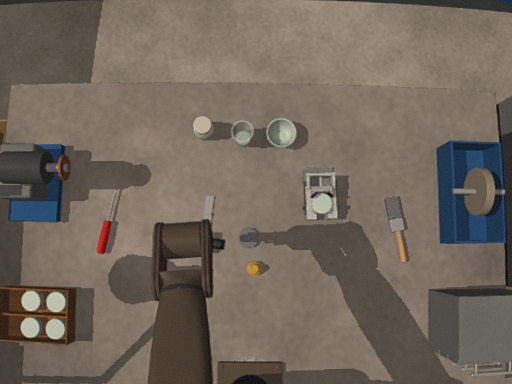

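View pics/s18c.png

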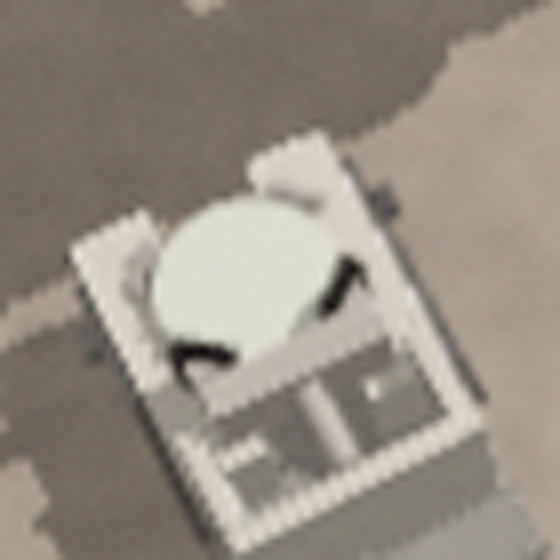

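View pics/w18.png

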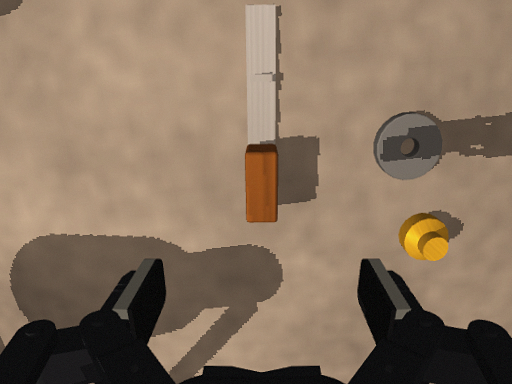

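```bash
python3 -c "
from plant import ctrl
print(ctrl.sign_off())"
```

```text
the job is handed in; nothing more can be done
None
```

The job is handed in at about 25 s of the 72 s allowed. The disc lies in its seat between lips and jaw, and the lifter lies flat on the bench with the gripper clear of it. Sign-off gave no verdict, so what follows is from my own checks.

- **Carry:** I gripped the lifter by its handle at 100 N. I carried the disc level with no contact between it and the gripper.
- **Jaw:** I pushed it back at about 5.4 N drag until the arm stopped advancing, at TCP x = 0.4512 m. Two pushes of 9.9 N and 9.5 N confirmed the stop, with no further movement.
- **Seating:** I backed off about 2 mm; it overshot to 2.4 mm and I corrected it to about 1.9 mm. Then I lowered the tongue through the slot and drew it out at low force.
- **Lifter:** I laid it down near where it started, well clear of the holder, and let go.

**Last checks:**
- The scene view shows the disc unchanged in its seat. Depth readings on its top, taken just after the lifter was drawn out, were 43 to 51 mm, consistent with the expected 48 mm.
- In the last top and wrist pictures the wheel, puck and other bystanders look to be where they started. The image-difference check was inconclusive: changed lighting gave every bystander a difference of 20 to 31.
- The disc looked up to about 0.6 mm right of centre between the lips. The lifter ran about 1.8 mm left of the slot's centre line. Neither made any contact.

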